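# Shake down the enamel tins and stack them

## Task

Clear the brick offcut off the low white block on the bench and lay it on the bench well away from the block. Swing the shaker's clear guard wide open by its handle, then take the tins that are there one after another, from the largest to the smallest, and press each one upright on the centre of the sprung pad until the pad is fully down, keeping it down for a good second so that the enamel grains inside settle. Stack the pressed tins squarely in one column on the middle of the white block, long sides along the block's long side, largest at the bottom and smallest on top, and swing the guard fully shut again at the end. Leave the glass dish and the saucer where they are.

Things in the scene. Friction and masses are not known exactly. Their poses are not given: they have to be found in the camera images.
- tin1: The largest of four sizes of plain closed rectangular bare metal tins, 90 x 62 x 36 mm (its own x, y, z), lid fast shut, mass about 240 g (varies by a third). Origin at the centre of its underside, z up; grip it across its 62 mm side (y). May be absent in some runs (then its pose is None).
- tin2: The second largest of four sizes of plain closed rectangular bare metal tins, 78 x 54 x 34 mm (its own x, y, z), lid fast shut, mass about 180 g (varies by a third). Origin at the centre of its underside, z up; grip it across its 54 mm side (y). May be absent in some runs (then its pose is None).
- tin3: The third largest of four sizes of plain closed rectangular bare metal tins, 66 x 46 x 32 mm (its own x, y, z), lid fast shut, mass about 130 g (varies by a third). Origin at the centre of its underside, z up; grip it across its 46 mm side (y). May be absent in some runs (then its pose is None).
- tin4: The smallest of four sizes of plain closed rectangular bare metal tins, 54 x 38 x 30 mm (its own x, y, z), lid fast shut, mass about 90 g (varies by a third). Origin at the centre of its underside, z up; grip it across its 38 mm side (y). May be absent in some runs (then its pose is None).
- pad (a joint): Travel of the shaker's sprung round pad, m: 0 up, 0.010 fully depressed against its stop. The spring starts at about 3 N and needs about 10 N at full depression; a tin's weight alone only sinks it a little.
- pad_top (a point): Centre of the upper face of the sprung pad, a black rubber disc 90 mm across on top of the shaker (grey box, 190 x 170 mm, 60 mm high, fixed). 80 mm above the bench with the pad up and 70 mm when fully depressed; it moves with the pad. Its x and y axes are those of the shaker: -x is the shaker's front, +y its left.
- guard (a joint): Angle of the shaker's clear guard (door) on its upright hinge, rad: 0 shut over the pad, 1.9 fully open at the shaker's left. It turns clockwise seen from above as it opens, and stays where it is left (light friction, under 2 N at the grip). May start slightly ajar.
- guard_grip (a point): Grip point on the guard's handle: an upright round black rod, 16 mm thick, standing on the guard's roof at its front right corner. The point is on the rod's axis, 150 mm above the bench; the rod runs from the roof (116 mm above the bench) up to 168 mm.
- guard_hinge (a point): Point on the guard's vertical hinge axis, at the shaker's rear left corner, 216 mm horizontally from the grip point, at the same height. The guard is a clear L-shaped door: a roof 184 x 164 mm, 116 mm above the bench, with a 50 mm front panel hanging from it; nothing can reach the pad while it is shut. The post at the hinge is 16 mm thick and ends with the hinge cap at 120 mm.
- block_top (a point): Centre of the upper face of the low white soldering block, 130 (x) x 110 (y) mm, 15 mm high, fixed on the bench, where the column of tins is built. Its x axis is along the block's long side.
- brick: Brown offcut of soldering brick, 75 (x) x 45 (y) x 22 mm, about 90 g, lying flat on the middle of the white block at the start. Origin at the centre of its underside; grip it across its 45 mm side (y).
- findings_pot: Small clear pot with a white lid, 32 mm across, 28 mm high, a bystander among the tins; origin at the centre of its underside.
- dish: Small glass dish, 80 mm across, 36 mm high, a bystander near the back of the bench; origin at the centre of its underside.
- saucer: White saucer, 110 mm across, 18 mm high, a bystander at the bench's right near the robot; origin at the centre of its underside.

How it is judged:
By the outcome, as a careful person would: the job done as asked, in the order asked, and still so for the second after the job is handed in, with the robot touching nothing.
Of tin1, tin2, tin3, tin4 only 2 to 3 are there at a start; the rules pass over those that are not, and their reading is None.
At some moment in a run one of brick may be knocked a few centimetres aside while the robot is not near it.
Once in a run the grip may slacken for a moment while it holds something.
It also fails if it takes over 210 s, if anything falls off the work surface, if the arm or the gripper's body presses on something with over 40 N, if the wrist force passes 120 N, or if a joint passes its speed limit or range.

## Robot

A 6-joint arm with a two-finger parallel gripper is mounted at the origin on the work surface. World frame = base frame: x ahead of the robot, y to its left, z up, the work surface at z = 0. Lengths are in m, angles in degrees, forces in N, time in s.
With the tool pointing down it reaches from about 0.3 to 0.75 m from the base axis. Payload 8.5 kg.
Tool frame: the origin (TCP) lies midway between the tips of the shut fingers; the grasp point (between the pads) lies 19 mm behind it; y points along the fingers, x is the direction in which the jaws open and shut, and the axes are right-handed (so a half turn about y gives the same grasp; the last joint's range is limited). The gripper opens to 85 mm and grips with 20 to 120 N. Pads are 22 mm wide; open, the fingers measure 114 mm over their backs; the gripper's body (76 mm by 85 mm) begins 54 mm behind the grasp point. The pads swing forward as they close: fully open they stand 13 mm farther back than shut.
Start: joints at [-83.383, 21.807, 74.336, -0, 83.858, -12.336], TCP at [0.179, -0.52, 0.231] pointing down, gripper open.
Joint ranges: [-178.18, 178.18], [-50.72, 133.34], [12.68, 142.11], [-81.47, 261.47], [9.98, 163.14], [-165.26, 165.26]. Speed limits (degrees/s): [136.94, 136.94, 180, 180, 180, 180].

## Interface

Orientations are given as a 3x3 rotation matrix whose columns are the frame's x, y, z axes.
In Python, from rig import env gives the robot as it stands.
- The arm moves only by the tool carry_out, never from a script. Its argument "plan" is a list of rows, each a list of 3 entries, a list of its own where there are three numbers: the shift along the tool's x, y, z in m, then the turn, a rotation vector about the tool's x, y, z in degrees, then the finger opening in m, from 0 to 0.0854. In form: [[[dx, dy, dz], [ax, ay, az], jaw], ...]. A call has 1 to 8 rows; each row shifts and turns the commanded pose from where the row before left it, along the tool's axes as they then stand; what a row does not reach is not made up. A row lasts 1/8 s, in which the tool goes at most 62.5 mm and 10.7 degrees, less where a joint would pass 70% of its speed; a pose out of reach is approached as far as the arm can. A call is refused whole if a number of a shift passes 0.0625 or a number of a turn 10.7, either way. A call with a gripper value outside its range is refused whole. The fingers move at their own pace and stop on an object; "force" is the grip in N (left out, the last holds). Time passes only in rows, so rows that do not move let the fingers close. It gives the time, the measured TCP pose, the force and the opening at its end, in the units of the state.
- env.observe(): the state, without advancing time (a new reading comes with each control period).
- env.get_image(name): name is "scene" or "top"; returns a dict with "image" (420x560x3 uint8, red, green, blue), "vfov" (degrees; the focal length in pixels is half the picture's height over the tangent of half this angle, whatever the lens; pixels are square), "cx", "cy" (the principal point, pixels), "rvec" (rotation vector, rad) and "tvec" (3), from world to camera coordinates, as OpenCV has them. Camera axes: x right, y down, z forward; pixel columns grow to the right and rows downward; lengths in m; the calibration is good to about 2 mm. A picture is of the moment at which its call begins. There is no depth.
- env.close_job(): hands the job in, once; it reports no verdict.
Trained networks look in a picture, given as the dict that the camera call returned (one of the last four; its "shot" number tells which), for a name from the list of things; names that differ only in an ending like _2 or _b are one class to them, and where a whole thing is asked for, a point or a joint stands for the part that bears it (a point fixed in the world has none). Each returns a list of dicts, best first, with "conf" (0 to 1); they miss things now and then, are a little off and sometimes report something else, mostly with a low value. They report only what shows in the picture. A call takes as long as a camera call.
- env.outline_of(target, picture): "mask" (420x560 bool, what is visible of it) and "pixel" ([row, column] in pixels, amid what is visible of it).
The state is a dict: "time_s": time; "q": joint angles; "qvel": joint speeds; "joint_efforts": joint torques, N m; "position": TCP position; "tool_rot": TCP orientation; "ft_force": force on the tool from outside, world axes, zero at the start; "wrist_torque": the same for the moment, N m; "grip_width": finger opening in m.
Only numpy, scipy, OpenCV 4.12 (cv2) and the standard library are available. Lean on these libraries where they do the work, as an engineer would, in place of code of your own. Each camera call takes 0.05 s, during which the arm holds its last target.

## Working session

There is one attempt and no reset: what is moved stays moved. The work goes in short steps, Python scripts to look and compute and a tool call to move; the robot and the scene stay as the last step left them, time stands still between calls to the robot, and variables do not carry over. Pictures are saved under pics/ and viewed, and the job is handed in when it is done.

Besides the shell and the picture viewer there is one more tool, called by a JSON object that holds its "name" and its "arguments". carry_out: Moves the arm, as the interface text tells. Its arguments: {"type":"object","properties":{"plan":{"type":"array","items":{"type":"array"}},"force":{"type":"number"}},"required":["plan"]}

```bash
mkdir -p pics; ls
cat > h.py <<'E'
import numpy as np, cv2
from rig import env
def K(p):
    f=210/np.tan(np.radians(p['vfov'])/2)
    return np.array([[f,0,p['cx']],[0,f,p['cy']],[0,0,1.]])
def ray(p,row,col):
    R=cv2.Rodrigues(np.array(p['rvec'],float))[0]; t=np.array(p['tvec'],float)
    return -R.T@t, R.T@np.linalg.solve(K(p),[col,row,1.])
def at(p,row,col,z):
    c,d=ray(p,row,col); return c+d*(z-c[2])/d[2]
def proj(p,P):
    return cv2.projectPoints(np.array(P,float).reshape(-1,1,3),np.array(p['rvec'],float),np.array(p['tvec'],float),K(p),None)[0].reshape(-1,2)
def save(p,n,s=1.4): cv2.imwrite(n,cv2.resize(p['image'][:,:,::-1],None,fx=s,fy=s))
E
python3 - <<'E'
from h import *
for n in ['scene','top']:
    p=env.get_image(n); save(p,f'pics/{n}0.png'); print(n,p['vfov'],p['cx'],p['cy'],ray(p,210,280))
    for t in ['tin1','tin2','tin3','tin4','brick','pad_top','guard_grip','guard','block_top','findings_pot','dish','saucer']:
        try:
            r=env.outline_of(t,p)
            print(t,[(round(a['conf'],2),np.round(a['pixel']),int(a['mask'].sum())) for a in r[:3]])
        except Exception as e: print(t,e)
o=env.observe(); print(o)
E
```

```text
pics
scene 55.20790861134209 282.75525135661286 210.277370835173 (array([ 1.10148518, -0.57142686,  0.76122927]), array([-0.55059866,  0.48488362, -0.67954141]))
tin1 [(0.73, array([239., 194.]), 740), (0.6, array([264., 253.]), 628)]
tin2 [(0.73, array([239., 194.]), 740), (0.6, array([264., 253.]), 628)]
tin3 [(0.73, array([239., 194.]), 740), (0.6, array([264., 253.]), 628)]
tin4 [(0.73, array([239., 194.]), 740), (0.6, array([264., 253.]), 628)]
brick [(0.98, array([240., 307.]), 518)]
pad_top []
guard_grip [(0.92, array([171., 346.]), 2937)]
guard [(0.8, array([170., 346.]), 3060)]
block_top [(0.73, array([252., 309.]), 1344)]
findings_pot [(0.6, array([234., 256.]), 157)]
dish [(0.81, array([287., 348.]), 837)]
saucer [(0.81, array([257., 126.]), 1181), (0.61, array([239., 193.]), 705)]
top 56.26417659851183 284.64381350020506 212.83906209972713 (array([ 0.51925858, -0.07753839,  1.13921852]), array([ 0.0822956 , -0.00461021, -0.99669365]))
tin1 [(0.88, array([217., 322.]), 388), (0.76, array([276., 344.]), 525)]
tin2 [(0.88, array([217., 322.]), 388), (0.76, array([276., 344.]
[... 667 characters left out ...]
53e-05,
        8.38558707e+01, -1.23369624e+01]), 'qvel': array([-0.05532738, -0.08477248, -0.01580613,  0.06998679, -0.01353171,
       -0.0500448 ]), 'joint_efforts': array([-1.14714039e-03, -4.48330164e+01, -2.31464481e+01, -3.15339694e-04,
        6.02619712e-04, -1.14704679e-05]), 'position': array([ 0.17863538, -0.52018504,  0.2313218 ]), 'tool_rot': array([[ 3.24813623e-01,  6.11418087e-06,  9.45778045e-01],
       [-9.45778044e-01, -3.88386240e-05,  3.24813623e-01],
       [ 3.87186871e-05, -9.99999999e-01, -6.83265614e-06]]), 'ft_force': array([ 0.37543328, -0.25844906,  0.09019507]), 'wrist_torque': array([-0.06125483, -0.00685902, -0.00743046]), 'grip_width': 0.08555676233599155}
```

View images.

View pics/scene0.png

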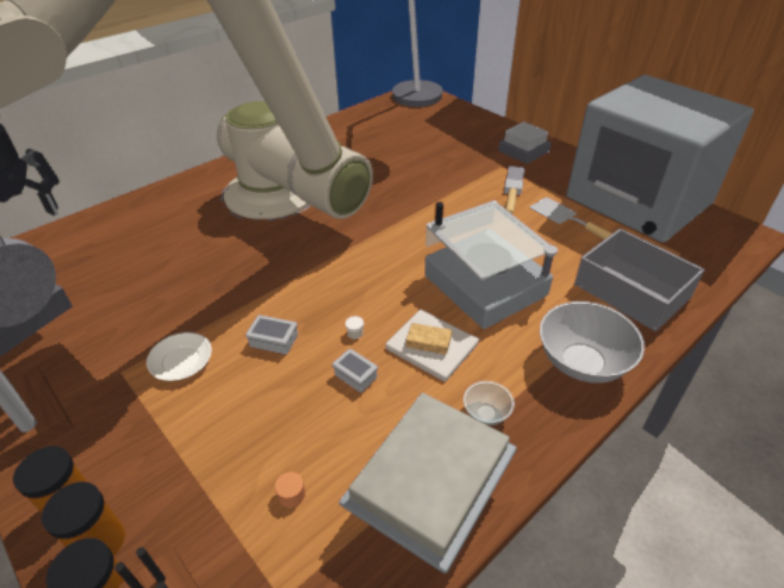

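View pics/top0.png

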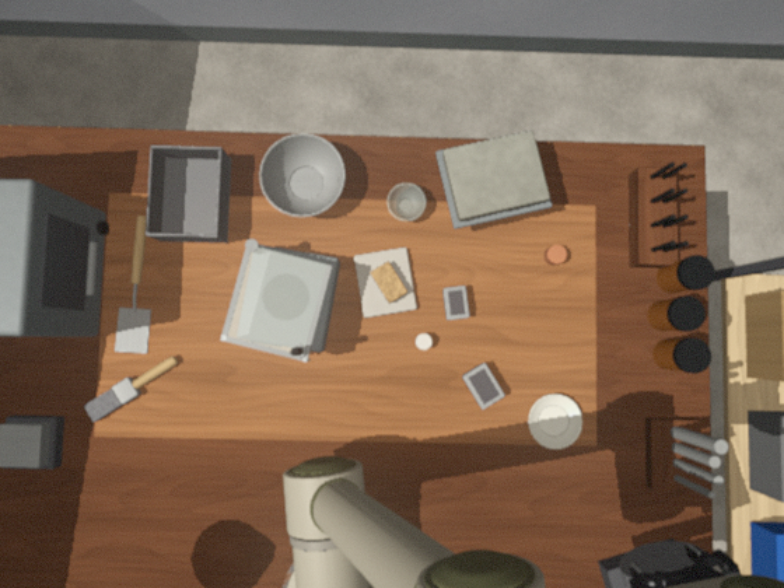

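Run:
```python
from h import *
ps={n:env.get_image(n) for n in ['top','scene']}
import pickle
for n,p in ps.items():
    for t,zz in [('tin1',(.03,.032,.034,.036)),('brick',(.037,)),('block_top',(.015,)),('findings_pot',(.028,)),('dish',(.036,)),('saucer',(.018,))]:
        for a in env.outline_of(t,p)[:2]:
            ys,xs=np.nonzero(a['mask'])
            for z in zz:
                P=np.array([at(p,y,x,z)[:2] for y,x in zip(ys,xs)],np.float32)
                (c,wh,an)=cv2.minAreaRect(P*1000)
                print(n,t,round(a['conf'],2),z,np.round(c),np.round(wh),round(an,1),'mean',np.round(P.mean(0),4))
    c=p['image']
    r0,r1,c0,c1={'top':(160,270,150,310),'scene':(130,260,290,410)}[n]
    print(n,r0,c0); cv2.imwrite(f'pics/z_{n}.png',cv2.resize(c[r0:r1,c0:c1,::-1],None,fx=5,fy=5,interpolation=cv2.INTER_CUBIC) if n=='top' else cv2.resize(c[r0:r1,c0:c1,::-1],None,fx=4.6,fy=4.6,interpolation=cv2.INTER_CUBIC))
pickle.dump(ps,open('p0.pkl','wb'))
```

```text
top tin1 0.93 0.03 [ 598. -211.] [66. 47.] 8.0 mean [ 0.5984 -0.2109]
top tin1 0.93 0.032 [ 598. -211.] [65. 47.] 8.0 mean [ 0.5983 -0.2106]
top tin1 0.93 0.034 [ 598. -210.] [65. 47.] 8.0 mean [ 0.5981 -0.2104]
top tin1 0.93 0.036 [ 598. -210.] [65. 47.] 8.0 mean [ 0.598  -0.2101]
top tin1 0.9 0.03 [ 434. -270.] [81. 57.] 34.9 mean [ 0.4337 -0.2689]
top tin1 0.9 0.032 [ 434. -269.] [81. 57.] 34.9 mean [ 0.4339 -0.2686]
top tin1 0.9 0.034 [ 434. -269.] [81. 57.] 34.9 mean [ 0.434  -0.2682]
top tin1 0.9 0.036 [ 434. -269.] [81. 57.] 34.9 mean [ 0.4342 -0.2679]
top brick 0.86 0.037 [636. -75.] [73. 43.] 33.8 mean [ 0.6362 -0.0744]
top block_top 0.66 0.015 [637. -66.] [131. 112.] 9.9 mean [ 0.6374 -0.0638]
top findings_pot 0.67 0.028 [ 518. -147.] [31. 28.] 1.1 mean [ 0.518  -0.1472]
top dish 0.85 0.036 [ 802. -105.] [78. 77.] 1.4 mean [ 0.8012 -0.106 ]
top 160 150
scene tin1 0.85 0.03 [ 605. -220.] [77. 60.] 8.9 mean [ 0.6063 -0.221 ]
scene tin1 0.85 0.032 [ 606. -221.] [77. 59.] 8.9 mean [ 0.6077 -0.222 ]
scene tin1 0.85 0.034 [ 608. -222.] [77. 59.] 8.9 mean [ 0.609  -0.2229]
scene tin1 0.85 0.036 [ 609. -223.] [76. 59.] 8.9 mean [ 0.6104 -0.2239]
scene brick 0.61 0.037 [641. -85.] [76. 61.] 34.1 mean [ 0.6421 -0.0849]
scene brick 0.23 0.037 [ 532. -163.] [28. 53.] 50.2 mean [ 0.5326 -0.1625]
scene block_top 0.79 0.015 [641. -75.] [134. 119.] 11.0 mean [ 0.6499 -0.0785]
scene findings_pot 0.46 0.028 [ 525. -158.] [33. 53.] 50.1 mean [ 0.525 -0.157]
scene dish 0.93 0.036 [ 801. -111.] [76. 78.] 15.0 mean [ 0.8021 -0.1116]
scene dish 0.67 0.036 [496. 207.] [215. 283.] 78.7 mean [0.5193 0.2093]
scene saucer 0.68 0.018 [ 361. -421.] [104. 108.] 61.4 mean [ 0.3627 -0.421 ]
scene 130 290
```

View pics/z_top.png

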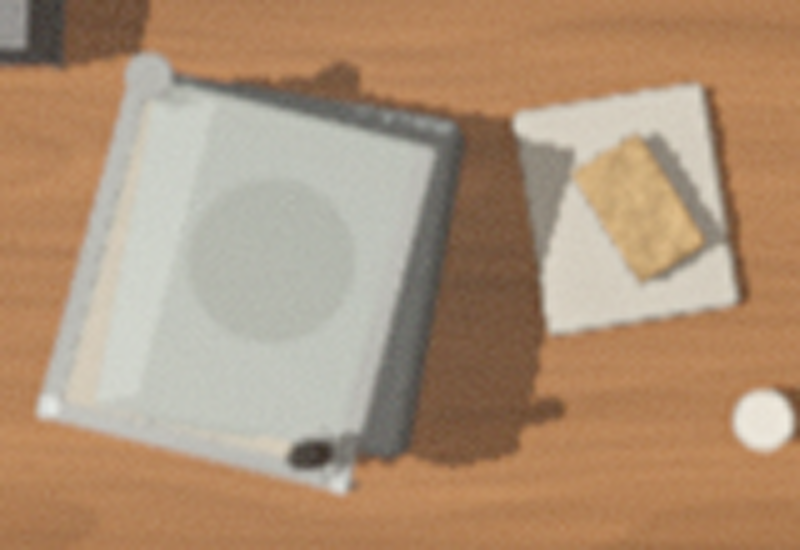

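View pics/z_scene.png

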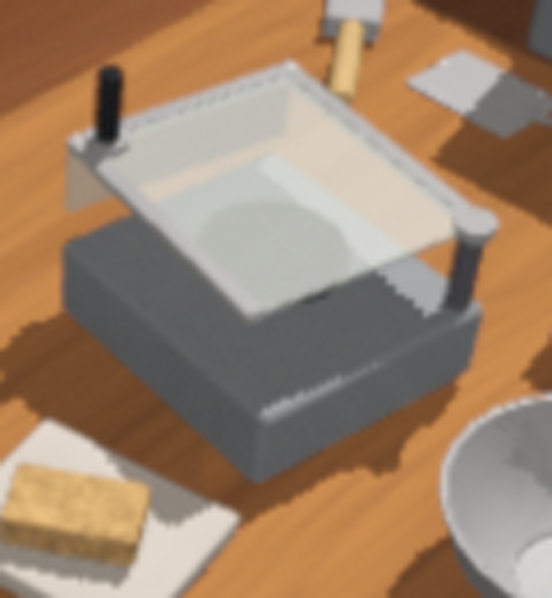

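Run:
```python
from h import *
import pickle
ps=pickle.load(open('p0.pkl','rb'))
t=ps['top'];s=ps['scene']
T=lambda u,v,z:at(t,160+v/5,150+u/5,z)[:2].round(4)
S=lambda u,v,z:at(s,130+v/4.6,290+u/4.6,z)[:2].round(4)
print('hinge',T(149,75,.12),S(477,222,.12))
print('box RR',T(458,125,.06),S(258,418,.06),'FR',T(402,455,.06),S(65,250,.06), 'RL', S(480,318,.06))
print('pad',T(271,260,.08),S(275,248,.08))
print('rod',T(301,458,.168),T(320,452,.116),S(109,72,.168),S(106,137,.116))
print('guard corners',T(48,408,.116),T(345,487,.116), S(290,65,.116),S(75,142,.116))
print('block',[T(*a,.015) for a in [(513,115),(702,85),(740,302),(548,333)]])
```

```text
hinge [0.6888 0.1812] [0.6915 0.1791]
box RR [0.6752 0.0252] [0.6751 0.0228] FR [0.4929 0.0502] [0.5014 0.0474] RL [0.7074 0.1779]
pad [0.5965 0.1217] [0.6006 0.1204]
rod [0.493  0.0868] [0.4949 0.0859] [0.4967 0.0832] [0.4905 0.0902]
guard corners [0.5145 0.2268] [0.4772 0.0724] [0.5153 0.2282] [0.4815 0.0732]
block [array([ 0.6883, -0.002 ]), array([ 0.7085, -0.1106]), array([ 0.5834, -0.135 ]), array([ 0.5631, -0.0255])]
```

```bash
cat >> h.py <<'E'
from scipy.spatial.transform import Rotation as Rot
def phi(R): return np.degrees(np.arctan2(R[1,2],R[0,2]))
def down(ph):
    a=np.radians(ph); z=np.array([np.cos(a),np.sin(a),0]); y=np.array([0,0,-1.]); return np.stack([np.cross(y,z),y,z],1)
def plan(tgt,jaw,n=8,start=None,taper=True,rd=3):
    """tgt = list of (x,y,z,phi) waypoints or one; prints rows"""
    o=env.observe(); p,R=(np.array(o['position']),np.array(o['tool_rot'])) if start is None else (np.array(start[:3],float),down(start[3]))
    print('at',p.round(4),'phi',round(phi(R),2),'t',round(o['time_s'],2),'w',round(o['grip_width'],4),'F',np.round(o['ft_force'],1))
    tp=np.array(tgt[:3],float); tR=down(tgt[3])
    p0,R0=p.copy(),R.copy(); rv=Rot.from_matrix(R0.T@tR).as_rotvec()
    f=np.arange(1,n+1)/n
    if taper: f=(np.sin((f-.5)*np.pi)+1)/2*.6+f*.4
    rows=[]
    for k in f:
        want=p0+(tp-p0)*k; wR=R0@Rot.from_rotvec(rv*k).as_matrix()
        d=np.round(R.T@(want-p),rd); a=np.round(np.degrees(Rot.from_matrix(R.T@wR).as_rotvec()),1)
        rows.append([(d+0).tolist(),(a+0).tolist(),jaw])
        p=p+R@d; R=R@Rot.from_rotvec(np.radians(a)).as_matrix()
    print('max',np.abs([r[0] for r in rows]).max(),np.abs([r[1] for r in rows]).max(),'end',p.round(4),round(phi(R),2))
    for i in range(0,n,8): print('[' + ','.join(str(r).replace(' ','') for r in rows[i:i+8])+']')
E
python3 - <<'E'
from h import *
plan((.636,-.075,.14,34),.085,16)
E
```

```text
at [ 0.1786 -0.5202  0.2313] phi 18.95 t 2.0 w 0.0856 F [-0.6  0.3  0.3]
max 0.051 1.3 end [ 0.6358 -0.0755  0.1403] 33.95
[[[-0.008,0.003,0.018],[0.0,-0.5,0.0],0.085],[[-0.012,0.004,0.024],[0.0,-0.6,0.0],0.085],[[-0.013,0.004,0.031],[0.0,-0.8,0.0],0.085],[[-0.016,0.006,0.036],[0.0,-0.9,0.0],0.085],[[-0.017,0.007,0.042],[0.0,-1.1,0.0],0.085],[[-0.018,0.007,0.046],[0.0,-1.1,0.0],0.085],[[-0.018,0.007,0.048],[0.0,-1.3,0.0],0.085],[[-0.018,0.008,0.051],[0.0,-1.2,0.0],0.085]]
[[[-0.016,0.007,0.05],[0.0,-1.3,0.0],0.085],[[-0.015,0.008,0.05],[0.0,-1.2,0.0],0.085],[[-0.012,0.007,0.047],[0.0,-1.2,0.0],0.085],[[-0.011,0.006,0.044],[0.0,-1.0,0.0],0.085],[[-0.009,0.006,0.039],[0.0,-1.0,0.0],0.085],[[-0.007,0.005,0.033],[0.0,-0.7,0.0],0.085],[[-0.006,0.004,0.026],[0.0,-0.7,0.0],0.085],[[-0.003,0.002,0.019],[0.0,-0.4,0.0],0.085]]
```

{"name": "carry_out", "arguments": {"plan": [[[-0.008,0.003,0.018],[0,-0.5,0],0.085],[[-0.012,0.004,0.024],[0,-0.6,0],0.085],[[-0.013,0.004,0.031],[0,-0.8,0],0.085],[[-0.016,0.006,0.036],[0,-0.9,0],0.085],[[-0.017,0.007,0.042],[0,-1.1,0],0.085],[[-0.018,0.007,0.046],[0,-1.1,0],0.085],[[-0.018,0.007,0.048],[0,-1.3,0],0.085],[[-0.018,0.008,0.051],[0,-1.2,0],0.085]], "force": 50}}

```text
time_s: 3.0
position: [0.4087, -0.2947, 0.1852]
tool_rot: [[0.447, 0.0, 0.895], [-0.895, -0.0, 0.447], [0.0, -1.0, 0.0]]
ft_force: [-0.4, -1.2, 0.1]
grip_width: 0.085
```

{"name": "carry_out", "arguments": {"plan": [[[-0.016,0.007,0.05],[0,-1.3,0],0.085],[[-0.015,0.008,0.05],[0,-1.2,0],0.085],[[-0.012,0.007,0.047],[0,-1.2,0],0.085],[[-0.011,0.006,0.044],[0,-1,0],0.085],[[-0.009,0.006,0.039],[0,-1,0],0.085],[[-0.007,0.005,0.033],[0,-0.7,0],0.085],[[-0.006,0.004,0.026],[0,-0.7,0],0.085],[[-0.003,0.002,0.019],[0,-0.4,0],0.085]]}}

```text
time_s: 4.0
position: [0.6362, -0.0734, 0.1399]
tool_rot: [[0.56, -0.001, 0.828], [-0.828, 0.0, 0.56], [-0.001, -1.0, -0.0]]
ft_force: [0.3, -0.7, -0.4]
grip_width: 0.0848
```

Run:
```python
from h import *
p=env.get_image('scene'); save(p,'pics/s1.png')
for a in env.outline_of('brick',p)[:1]:
    print(a['conf'],at(p,*a['pixel'],.037))
    ys,xs=np.nonzero(a['mask'])
    P=np.array([at(p,y,x,.037)[:2] for y,x in zip(ys,xs)],np.float32); print(cv2.minAreaRect(P*1000))
plan((.636,-.075,.06,34),.085,4)
```

```text
0.55 [ 0.64161403 -0.08603937  0.037     ]
((640.7529296875, -85.52752685546875), (74.47865295410156, 60.018516540527344), 33.11908721923828)
at [ 0.6364 -0.0737  0.1399] phi 34.08 t 4.1 w 0.085 F [-0.1 -0.5 -0.1]
max 0.025 0.1 end [ 0.6361 -0.0751  0.0599] 33.98
[[[0.0,0.015,0.0],[0.0,0.0,0.0],0.085],[[0.0,0.025,-0.001],[0.0,0.0,0.0],0.085],[[0.001,0.025,0.0],[0.0,0.1,0.0],0.085],[[0.0,0.015,0.0],[0.0,0.0,0.0],0.085]]
```

View pics/s1.png

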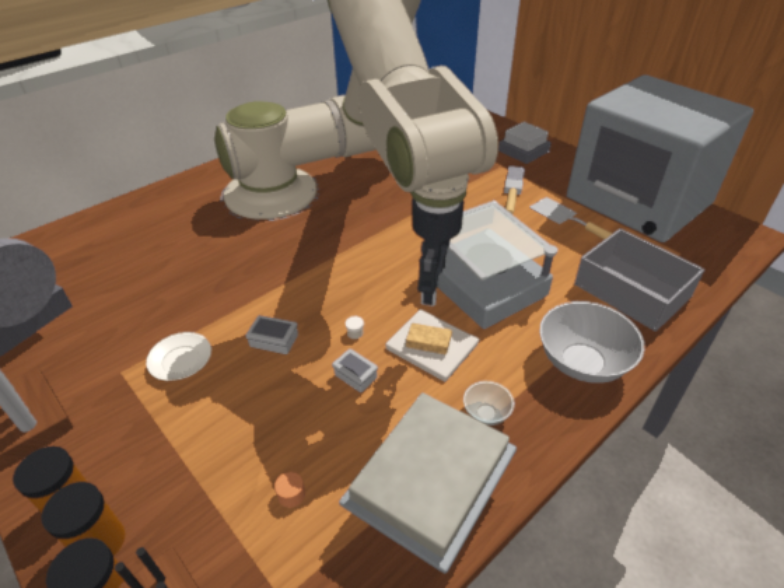

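The brick still sits at (428,338) on the block and the gripper is above it. I'm going down to grasp it.

{"name": "carry_out", "arguments": {"plan": [[[0,0.02,0],[0,0,0],0.085],[[0.001,0.03,0],[0,0,0],0.085],[[0,0.03,0],[0,0,0],0.085],[[0,0.025,0],[0,0,0],0.085],[[0,0.018,0],[0,0,0],0.085],[[0,0,0],[0,0,0],0.03],[[0,0,0],[0,0,0],0.03],[[0,0,0],[0,0,0],0.03]], "force": 50}}

```text
time_s: 5.1
position: [0.6371, -0.0766, 0.0188]
tool_rot: [[0.558, 0.003, 0.83], [-0.83, -0.001, 0.558], [0.002, -1.0, 0.002]]
ft_force: [0.8, -0.7, 5.6]
grip_width: 0.044
```

{"name": "carry_out", "arguments": {"plan": [[[0,0,0],[0,0,0],0.03],[[0,0,0],[0,0,0],0.03],[[0,0,0],[0,0,0],0.03],[[0,-0.015,0],[0,0,0],0.03],[[0,-0.03,0],[0,0,0],0.03],[[0,-0.02,0],[0,0,0],0.03]]}}

```text
time_s: 5.85
position: [0.6367, -0.0764, 0.0845]
tool_rot: [[0.559, 0.002, 0.829], [-0.829, -0.0, 0.559], [0.001, -1.0, 0.001]]
ft_force: [-0.2, -0.2, -0.4]
grip_width: 0.0435
```

Run:
```python
from h import *
p=env.get_image('scene'); save(p,'pics/s2.png')
plan((.40,-.09,.075,15),.03,10)
plan((.40,-.09,.001,15),.03,4,start=(.40,-.09,.075,15))
```

```text
at [ 0.6377 -0.0767  0.0871] phi 33.96 t 5.9 w 0.0439 F [ 1.3 -0.3  2.9]
max 0.029 2.5 end [ 0.4003 -0.0899  0.0754] 14.96
[[[-0.007,0.001,-0.011],[0.0,1.0,0.0],0.03],[[-0.009,0.0,-0.017],[0.0,1.6,0.0],0.03],[[-0.012,0.002,-0.023],[-0.1,2.0,0.1],0.03],[[-0.013,0.001,-0.026],[0.0,2.4,0.0],0.03],[[-0.013,0.002,-0.029],[0.0,2.5,0.0],0.03],[[-0.012,0.001,-0.029],[-0.1,2.5,0.0],0.03],[[-0.009,0.001,-0.028],[0.0,2.3,0.1],0.03],[[-0.007,0.002,-0.025],[0.0,2.1,0.0],0.03]]
[[[-0.005,0.001,-0.019],[0.0,1.5,0.0],0.03],[[-0.003,0.0,-0.012],[-0.1,1.1,0.0],0.03]]
at [ 0.4   -0.09   0.075] phi 15.0 t 5.9 w 0.0439 F [ 1.3 -0.3  2.9]
max 0.023 0.0 end [ 0.4   -0.09   0.001] 15.0
[[[0.0,0.014,0.0],[0.0,0.0,0.0],0.03],[[0.0,0.023,0.0],[0.0,0.0,0.0],0.03],[[0.0,0.023,0.0],[0.0,0.0,0.0],0.03],[[0.0,0.014,0.0],[0.0,0.0,0.0],0.03]]
```

View pics/s2.png

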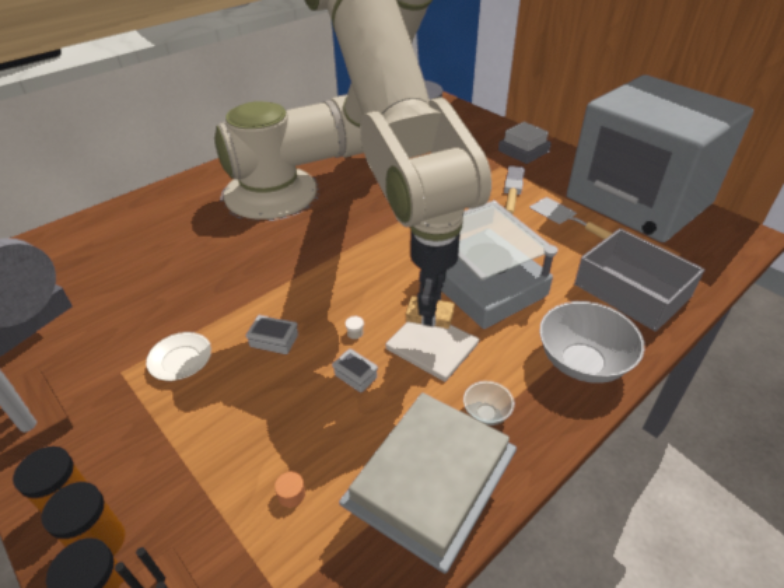

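{"name": "carry_out", "arguments": {"plan": [[[-0.007,0.001,-0.011],[0,1,0],0.03],[[-0.009,0,-0.017],[0,1.6,0],0.03],[[-0.012,0.002,-0.023],[0,2,0],0.03],[[-0.013,0.001,-0.026],[0,2.4,0],0.03],[[-0.013,0.002,-0.029],[0,2.5,0],0.03],[[-0.012,0.001,-0.029],[0,2.5,0],0.03],[[-0.009,0.001,-0.028],[0,2.3,0],0.03],[[-0.007,0.002,-0.025],[0,2.1,0],0.03]]}}

```text
time_s: 6.9
position: [0.4299, -0.088, 0.0726]
tool_rot: [[0.3, 0.0, 0.954], [-0.954, -0.0, 0.3], [0.0, -1.0, 0.0]]
ft_force: [-0.3, 0.4, -1.2]
grip_width: 0.044
```

{"name": "carry_out", "arguments": {"plan": [[[-0.005,0.001,-0.019],[0,1.5,0],0.03],[[-0.003,0,-0.012],[0,1,0],0.03],[[0,0.014,0],[0,0,0],0.03],[[0,0.022,0],[0,0,0],0.03],[[0,0.022,0],[0,0,0],0.03],[[0,0.01,0],[0,0,0],0.03],[[0,0,0],[0,0,0],0.03]]}}

```text
time_s: 7.78
position: [0.3992, -0.0895, 0.0033]
tool_rot: [[0.26, 0.0, 0.966], [-0.966, 0.0, 0.26], [-0.0, -1.0, 0.0]]
ft_force: [0.6, -0.0, -0.5]
grip_width: 0.0442
```

Run:
```python
from h import *
o=env.observe();print(o['position'],o['ft_force'],o['grip_width'])
p=env.get_image('scene'); save(p,'pics/s3.png')
```

```text
[ 0.39919754 -0.08952935  0.00334426] [ 0.55639348 -0.01100139 -0.53658064] 0.044204771814782357
```

View pics/s3.png

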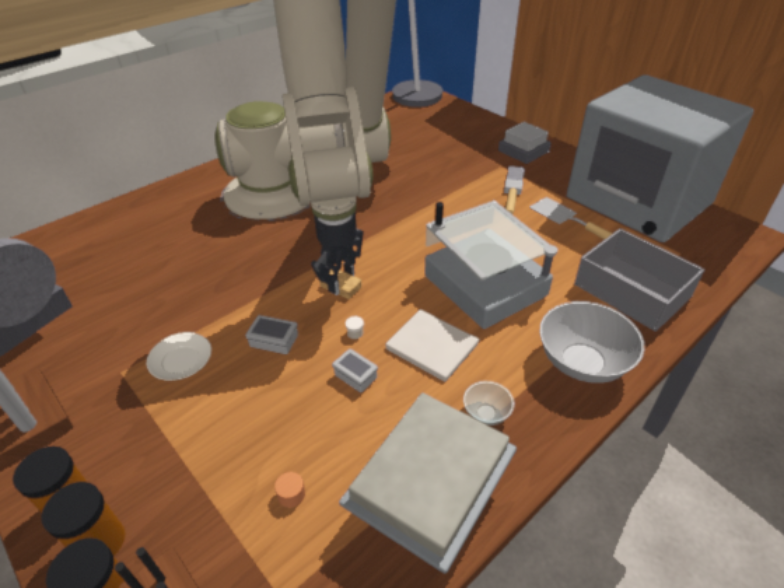

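The brick is held at about (345,285), at bench level. I'll release it and rise.

{"name": "carry_out", "arguments": {"plan": [[[0,0,0],[0,0,0],0.06],[[0,0,0],[0,0,0],0.075],[[0,0,0],[0,0,0],0.075],[[0,-0.02,0],[0,0,0],0.075],[[0,-0.04,0],[0,0,0],0.075],[[0,-0.055,0],[0,0,0],0.075],[[0,-0.05,0],[0,0,0],0.075],[[0,-0.03,0],[0,0,0],0.075]]}}

```text
time_s: 8.82
position: [0.3991, -0.0895, 0.2008]
tool_rot: [[0.26, 0.003, 0.966], [-0.966, -0.002, 0.26], [0.002, -1.0, 0.002]]
ft_force: [0.2, 0.1, -0.1]
grip_width: 0.0749
```

Run:
```python
from h import *
p=env.get_image('top'); save(p,'pics/t4.png')
for t,z in [('brick',.022),('block_top',.015)]:
  for a in env.outline_of(t,p)[:1]:
    ys,xs=np.nonzero(a['mask'])
    P=np.array([at(p,y,x,z)[:2] for y,x in zip(ys,xs)],np.float32); print(t,a['conf'],cv2.minAreaRect(P*1000))
plan((.40,-.05,.2,15),.06,4)
```

```text
brick 0.54 ((422.1906433105469, -85.9662857055664), (35.93939208984375, 37.63247299194336), 15.135361671447754)
block_top 0.82 ((637.049072265625, -66.7881851196289), (131.65480041503906, 109.24199676513672), 10.992589950561523)
at [ 0.3992 -0.0896  0.1992] phi 15.06 t 8.97 w 0.0751 F [-0.  -0.2 -0.4]
max 0.012 0.1 end [ 0.4    -0.05    0.2002] 14.96
[[[-0.007,0.0,0.002],[0.0,0.0,0.0],0.06],[[-0.012,0.0,0.004],[-0.1,0.0,0.1],0.06],[[-0.012,-0.001,0.003],[0.0,0.0,0.0],0.06],[[-0.007,0.0,0.002],[0.0,0.1,0.0],0.06]]
```

View pics/t4.png

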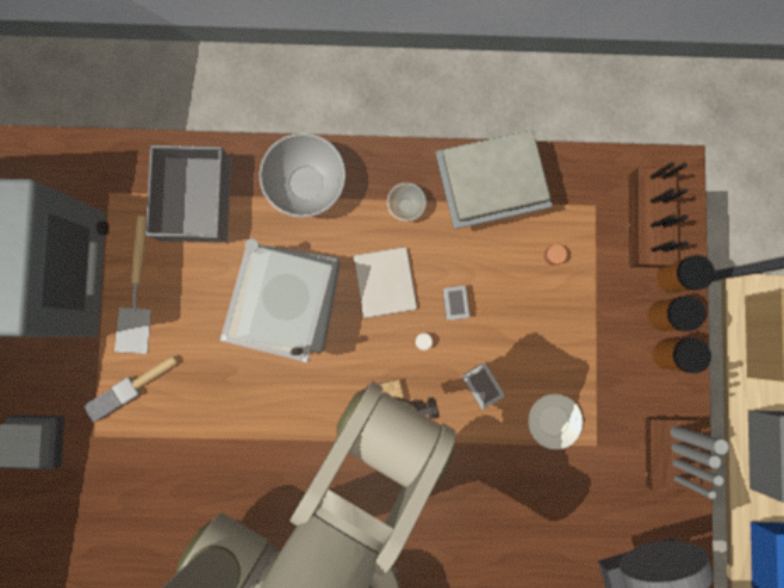

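Run:
```python
from h import *
plan((.46,.0,.22,115),.06,10,taper=False)
plan((.495,.086,.215,206),.05,10,start=(.46,.0,.22,115),taper=False)
```

```text
at [ 0.3992 -0.0896  0.1992] phi 15.06 t 8.97 w 0.0751 F [-0.  -0.2 -0.4]
max 0.011 10.0 end [4.601e-01 1.000e-04 2.203e-01] 114.96
[[[-0.007,-0.002,0.008],[0.0,-10.0,0.0],0.06],[[-0.006,-0.002,0.01],[0.0,-10.0,0.0],0.06],[[-0.003,-0.002,0.01],[0.0,-10.0,0.1],0.06],[[-0.003,-0.002,0.01],[0.0,-10.0,0.0],0.06],[[0.0,-0.002,0.011],[0.0,-10.0,0.0],0.06],[[0.002,-0.002,0.011],[0.0,-10.0,0.0],0.06],[[0.004,-0.003,0.01],[0.0,-10.0,0.0],0.06],[[0.005,-0.002,0.009],[0.0,-10.0,0.0],0.06]]
[[[0.007,-0.002,0.009],[0.0,-9.9,0.1],0.06],[[0.008,-0.002,0.007],[0.0,-10.0,0.0],0.06]]
at [0.46 0.   0.22] phi 115.0 t 8.97 w 0.0751 F [-0.  -0.2 -0.4]
max 0.009 9.1 end [0.4948 0.0856 0.215 ] -154.0
[[[0.007,0.001,0.006],[0.0,-9.1,0.0],0.05],[[0.008,0.0,0.006],[0.0,-9.1,0.0],0.05],[[0.008,0.001,0.003],[0.0,-9.1,0.0],0.05],[[0.009,0.0,0.003],[0.0,-9.1,0.0],0.05],[[0.009,0.001,0.001],[0.0,-9.1,0.0],0.05],[[0.009,0.0,0.0],[0.0,-9.1,0.0],0.05],[[0.009,0.001,-0.002],[0.0,-9.1,0.0],0.05],[[0.009,0.0,-0.004],[0.0,-9.1,0.0],0.05]]
[[[0.008,0.0,-0.004],[0.0,-9.1,0.0],0.05],[[0.007,0.001,-0.006],[0.0,-9.1,0.0],0.05]]
```

{"name": "carry_out", "arguments": {"plan": [[[-0.007,-0.002,0.008],[0,-10,0],0.06],[[-0.006,-0.002,0.01],[0,-10,0],0.06],[[-0.003,-0.002,0.01],[0,-10,0],0.06],[[-0.003,-0.002,0.01],[0,-10,0],0.06],[[0,-0.002,0.011],[0,-10,0],0.06],[[0.002,-0.002,0.011],[0,-10,0],0.06],[[0.004,-0.003,0.01],[0,-10,0],0.06],[[0.005,-0.002,0.009],[0,-10,0],0.06]]}}

```text
time_s: 9.98
position: [0.4474, -0.0178, 0.2139]
tool_rot: [[0.996, -0.003, -0.094], [0.094, 0.001, 0.996], [-0.003, -1.0, 0.001]]
ft_force: [0.3, 0.5, -0.6]
grip_width: 0.06
```

{"name": "carry_out", "arguments": {"plan": [[[0.007,-0.002,0.009],[0,-9.9,0],0.06],[[0.008,-0.002,0.007],[0,-10,0],0.06],[[0.007,0.001,0.006],[0,-9.1,0],0.05],[[0.008,0,0.006],[0,-9.1,0],0.05],[[0.008,0.001,0.003],[0,-9.1,0],0.05],[[0.009,0,0.003],[0,-9.1,0],0.05],[[0.009,0.001,0.001],[0,-9.1,0],0.05],[[0.009,0,0],[0,-9.1,0],0.05]]}}

```text
time_s: 10.98
position: [0.4798, 0.0518, 0.2146]
tool_rot: [[0.176, -0.003, -0.984], [0.984, 0.0, 0.176], [-0.0, -1.0, 0.003]]
ft_force: [0.3, -0.3, -0.1]
grip_width: 0.0496
```

{"name": "carry_out", "arguments": {"plan": [[[0.009,0.001,-0.002],[0,-9.1,0],0.05],[[0.009,0,-0.004],[0,-9.1,0],0.05],[[0.008,0,-0.004],[0,-9.1,0],0.05],[[0.007,0.001,-0.006],[0,-9.1,0],0.05],[[0,0,0],[0,0,0],0.05]]}}

```text
time_s: 11.6
position: [0.4943, 0.086, 0.2128]
tool_rot: [[-0.437, -0.003, -0.899], [0.899, 0.0, -0.437], [0.001, -1.0, 0.002]]
ft_force: [-0.3, -0.3, 0.4]
grip_width: 0.0501
```

Run:
```python
from h import *
p=env.get_image('scene'); save(p,'pics/s5.png')
print(env.observe()['q'])
plan((.495,.086,.132,206),.05,5)
```

```text
[-3.70114067e+00  1.78900414e+01  8.35684820e+01 -5.17478582e-03
  7.86773844e+01 -1.19487387e+02]
at [0.4943 0.0857 0.2131] phi -154.21 t 11.65 w 0.0504 F [-0.5 -0.5 -0.1]
max 0.021 0.1 end [0.4951 0.0862 0.1321] -154.01
[[[0.0,0.011,0.0],[0.0,0.0,0.0],0.05],[[0.0,0.019,0.0],[0.0,-0.1,0.0],0.05],[[0.0,0.021,-0.001],[-0.1,0.0,0.0],0.05],[[0.0,0.019,0.0],[0.0,-0.1,0.1],0.05],[[0.0,0.011,0.0],[0.0,0.0,0.0],0.05]]
```

View pics/s5.png

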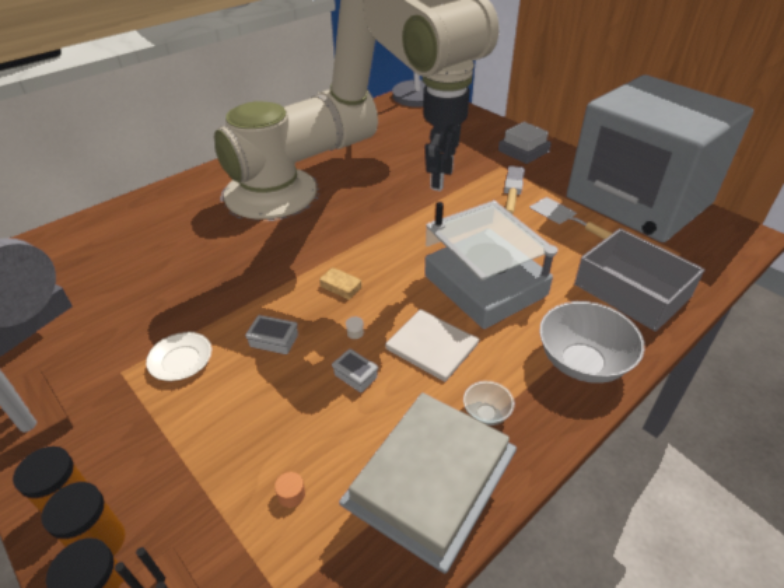

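The fingers are straight above the black rod at (438,210). I'll descend and grip it.

{"name": "carry_out", "arguments": {"plan": [[[0,0.015,0],[0,0,0],0.05],[[0,0.022,0],[0,0,0],0.05],[[0,0.022,0],[0,0,0],0.05],[[0,0.015,0],[0,0,0],0.05],[[0,0.007,0],[0,0,0],0.05],[[0,0,0],[0,0,0],0.01],[[0,0,0],[0,0,0],0.01],[[0,0,0],[0,0,0],0.01]], "force": 25}}

```text
time_s: 12.65
position: [0.4949, 0.0857, 0.1339]
tool_rot: [[-0.437, 0.001, -0.899], [0.899, -0.0, -0.437], [-0.001, -1.0, -0.001]]
ft_force: [-0.0, -1.8, 2.2]
grip_width: 0.015
```

Run:
```python
from h import *
o=env.observe(); P=np.array(o['position']); print(P,o['ft_force'],o['grip_width'],o['q'][5])
p=env.get_image('scene'); save(p,'pics/s6.png')
H=np.array([.690,.180])
v=P[:2]-H; a0=np.degrees(np.arctan2(v[1],v[0]))%360; r=np.hypot(*v); print(a0,r)
# arc rows; 
R=np.array(o['tool_rot']); pos=P.copy(); f0=phi(R)
rows=[]
n=22; step=104/n
for k in range(1,n+1):
    s=step*k
    a=np.radians(a0-s); want=np.r_[H+.216*np.array([np.cos(a),np.sin(a)]),P[2]]
    d=np.round(R.T@(want-pos),3); pos=pos+R@d; R=R@Rot.from_rotvec(np.radians([0,round(step,1),0])).as_matrix()
    rows.append([d.tolist(),[0,round(step,1),0],.01])
for i in range(0,n,8): print(str(rows[i:i+8]).replace(' ',''))
```

```text
[0.49493919 0.08565253 0.1338543 ] [-0.02889467 -1.82385942  2.24407953] 0.015038507049704185 -119.63629952054124
205.8122343175672 0.21667986987855403
[[[0.018,-0.0,-0.001],[0,4.7,0],0.01],[[0.018,-0.0,-0.001],[0,4.7,0],0.01],[[0.017,-0.0,-0.001],[0,4.7,0],0.01],[[0.018,-0.0,-0.001],[0,4.7,0],0.01],[[0.018,-0.0,-0.001],[0,4.7,0],0.01],[[0.018,-0.0,-0.0],[0,4.7,0],0.01],[[0.018,-0.0,-0.001],[0,4.7,0],0.01],[[0.017,-0.0,-0.001],[0,4.7,0],0.01]]
[[[0.018,-0.0,-0.001],[0,4.7,0],0.01],[[0.018,-0.0,-0.001],[0,4.7,0],0.01],[[0.018,-0.0,-0.001],[0,4.7,0],0.01],[[0.018,-0.0,-0.0],[0,4.7,0],0.01],[[0.017,-0.0,-0.001],[0,4.7,0],0.01],[[0.018,-0.0,-0.001],[0,4.7,0],0.01],[[0.018,-0.0,-0.001],[0,4.7,0],0.01],[[0.018,0.0,-0.001],[0,4.7,0],0.01]]
[[[0.018,0.0,-0.001],[0,4.7,0],0.01],[[0.017,0.0,-0.001],[0,4.7,0],0.01],[[0.018,0.0,-0.001],[0,4.7,0],0.01],[[0.018,0.0,-0.001],[0,4.7,0],0.01],[[0.018,0.0,-0.001],[0,4.7,0],0.01],[[0.018,0.0,-0.001],[0,4.7,0],0.01]]
```

View pics/s6.png

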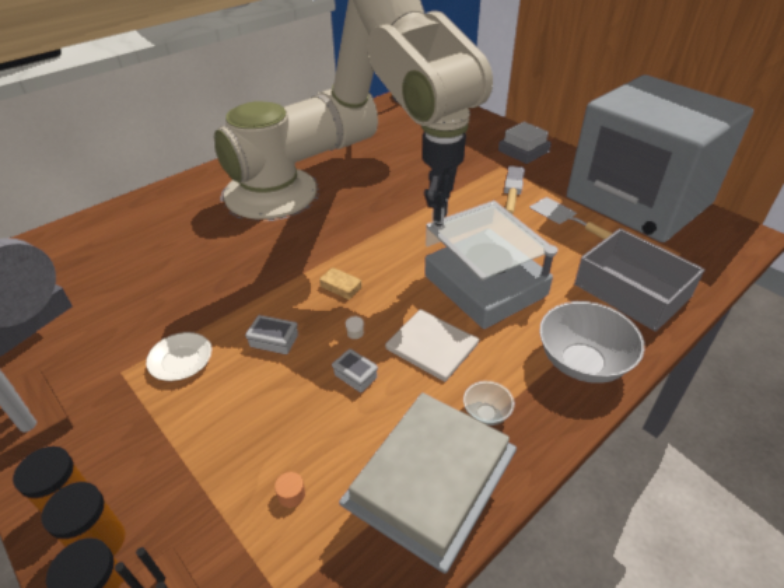

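The rod is gripped: 15 mm opening at (440,212), and the radius from the hinge matches. Next I swing the guard open.

{"name": "carry_out", "arguments": {"plan": [[[0.009,0,0],[0,2.4,0],0.01],[[0.018,0,-0.001],[0,4.7,0],0.01],[[0.018,0,-0.001],[0,4.7,0],0.01],[[0.018,0,-0.001],[0,4.7,0],0.01],[[0.018,0,-0.001],[0,4.7,0],0.01],[[0.018,0,-0.001],[0,4.7,0],0.01]]}}

```text
time_s: 13.45
position: [0.4731, 0.1822, 0.1339]
tool_rot: [[0.002, -0.001, -1.0], [1.0, -0.0, 0.002], [-0.0, -1.0, 0.001]]
ft_force: [-1.5, -1.7, 3.2]
grip_width: 0.0153
```

```bash
cat > arc.py <<'E'
import sys
from h import *
def arc(H,total,step,jaw,r=.216,aim=None):
    o=env.observe(); P=np.array(o['position']); R=np.array(o['tool_rot']); pos=P.copy()
    v=P[:2]-H; a0=np.degrees(np.arctan2(v[1],v[0]))%360; print('pos',P.round(4),'ang',a0,'r',np.hypot(*v),'F',o['ft_force'].round(1),'w',o['grip_width'],'phi',phi(R)%360)
    n=int(round(abs(total)/step)); st=total/n; rows=[]
    for k in range(1,n+1):
        a=np.radians(a0-st*k); want=np.r_[H+r*np.array([np.cos(a),np.sin(a)]),P[2]]
        d=np.round(R.T@(want-pos),3)+0; pos=pos+R@d; R=R@Rot.from_rotvec(np.radians([0,round(st,1),0])).as_matrix()
        rows.append([d.tolist(),[0,round(st,1),0],jaw])
    for i in range(0,n,8): print(str(rows[i:i+8]).replace(' ',''))
E
python3 -c "
from arc import *
arc(np.array([.69,.18]),40,4.7,.01)"
```

```text
pos [0.4731 0.1822 0.1339] ang 179.41224020682318 r 0.21695971310472462 F [-1.5 -1.7  3.2] w 0.015262131133186316 phi 179.8808112875377
[[[0.017,0.0,-0.002],[0,4.4,0],0.01],[[0.016,0.0,-0.001],[0,4.4,0],0.01],[[0.017,0.0,0.0],[0,4.4,0],0.01],[[0.017,0.0,-0.001],[0,4.4,0],0.01],[[0.017,0.0,-0.001],[0,4.4,0],0.01],[[0.016,0.0,-0.001],[0,4.4,0],0.01],[[0.017,0.0,-0.001],[0,4.4,0],0.01],[[0.017,0.0,-0.001],[0,4.4,0],0.01]]
[[[0.016,0.0,-0.001],[0,4.4,0],0.01]]
```

Low forces; continuing.

{"name": "carry_out", "arguments": {"plan": [[[0.017,0,-0.001],[0,4.4,0],0.01],[[0.016,0,-0.001],[0,4.4,0],0.01],[[0.017,0,0],[0,4.4,0],0.01],[[0.017,0,-0.001],[0,4.4,0],0.01],[[0.017,0,-0.001],[0,4.4,0],0.01],[[0.016,0,-0.001],[0,4.4,0],0.01],[[0.017,0,-0.001],[0,4.4,0],0.01],[[0.017,0,-0.001],[0,4.4,0],0.01]]}}

```text
time_s: 14.45
position: [0.5152, 0.3076, 0.1339]
tool_rot: [[0.578, -0.0, -0.816], [0.816, 0.0, 0.578], [0.0, -1.0, 0.0]]
ft_force: [0.5, -2.0, 3.2]
grip_width: 0.0151
```

```bash
python3 -c "
from arc import *
arc(np.array([.69,.18]),38,4.4,.01)"
```

```text
pos [0.5152 0.3076 0.1339] ang 143.86991405732454 r 0.21643485130036821 F [ 0.5 -2.   3.2] w 0.01506431190102391 phi 144.68784159672887
[[[0.016,0.0,-0.001],[0,4.2,0],0.01],[[0.016,0.0,-0.001],[0,4.2,0],0.01],[[0.016,0.0,-0.001],[0,4.2,0],0.01],[[0.016,0.0,-0.001],[0,4.2,0],0.01],[[0.015,0.0,-0.001],[0,4.2,0],0.01],[[0.016,0.0,0.0],[0,4.2,0],0.01],[[0.016,0.0,-0.001],[0,4.2,0],0.01],[[0.016,0.0,-0.001],[0,4.2,0],0.01]]
[[[0.016,0.0,-0.001],[0,4.2,0],0.01]]
```

{"name": "carry_out", "arguments": {"plan": [[[0.016,0,-0.001],[0,4.2,0],0.01],[[0.016,0,-0.001],[0,4.2,0],0.01],[[0.016,0,-0.001],[0,4.2,0],0.01],[[0.016,0,-0.001],[0,4.2,0],0.01],[[0.015,0,-0.001],[0,4.2,0],0.01],[[0.016,0,0],[0,4.2,0],0.01]]}}

```text
time_s: 15.2
position: [0.5868, 0.3694, 0.1339]
tool_rot: [[0.87, 0.001, -0.492], [0.492, -0.001, 0.87], [0.0, -1.0, -0.001]]
ft_force: [2.0, -6.2, 2.9]
grip_width: 0.0151
```

```bash
python3 -c "
from arc import *
arc(np.array([.69,.18]),16,3,.01); print(env.observe()['q'])
p=env.get_image('top'); save(p,'pics/t7.png')"
```

```text
pos [0.5868 0.3694 0.1339] ang 118.57275847822751 r 0.21568071897684055 F [ 2.  -6.2  2.9] w 0.015065295043589617 phi 119.4881777198145
[[[0.012,0.0,0.0],[0,3.2,0],0.01],[[0.012,0.0,-0.001],[0,3.2,0],0.01],[[0.012,0.0,0.0],[0,3.2,0],0.01],[[0.012,0.0,-0.001],[0,3.2,0],0.01],[[0.012,0.0,0.0],[0,3.2,0],0.01]]
[ 2.24603136e+01  4.04801143e+01  5.69023860e+01 -6.94291190e-02
  8.25890936e+01 -7.01893832e+00]
```

View pics/t7.png

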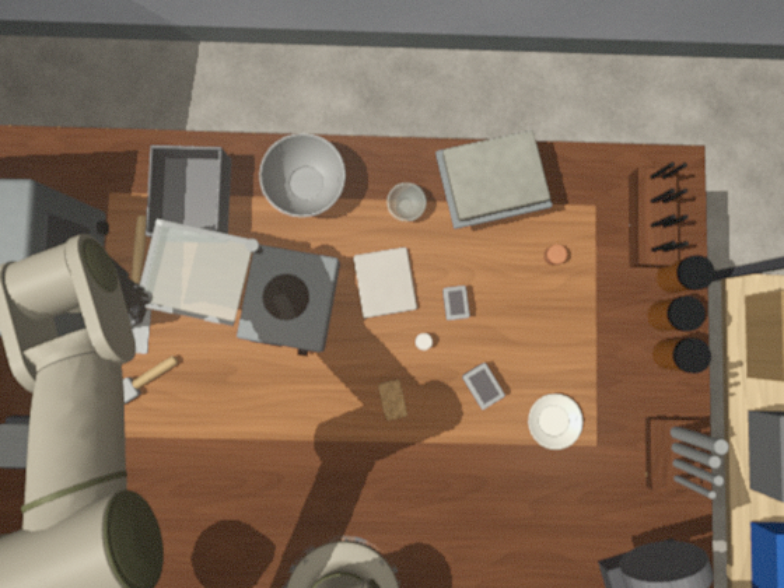

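{"name": "carry_out", "arguments": {"plan": [[[0.01,0,-0.002],[0,2.7,0],0.01],[[0.01,0,-0.001],[0,2.7,0],0.01],[[0.01,0,-0.001],[0,2.7,0],0.01],[[0.01,0,-0.001],[0,2.7,0],0.01]]}}

```text
time_s: 15.75
position: [0.6236, 0.3846, 0.1339]
tool_rot: [[0.946, -0.001, -0.324], [0.324, 0.004, 0.946], [0.0, -1.0, 0.004]]
ft_force: [-4.3, 8.4, 3.1]
grip_width: 0.0151
```

```bash
python3 -c "
from arc import *
arc(np.array([.69,.18]),8,2,.01); print(env.observe()['q'])"
```

```text
pos [0.6236 0.3846 0.1339] ang 107.98753890084012 r 0.21509442692205624 F [-4.3  8.4  3.1] w 0.015054059908530471 phi 108.89509710872919
[[[0.008,0.0,0.001],[0,2.0,0],0.01],[[0.007,0.0,-0.001],[0,2.0,0],0.01],[[0.008,0.0,0.0],[0,2.0,0],0.01],[[0.007,0.0,0.0],[0,2.0,0],0.01]]
[22.35796386 44.68246254 48.21240968  0.21546779 87.06859154  3.45196072]
```

{"name": "carry_out", "arguments": {"plan": [[[0.007,0,0.001],[0,2,0],0.01],[[0.007,0,0],[0,2,0],0.01],[[0,0,0],[0,0,0],0.01]]}}

```text
time_s: 16.12
position: [0.6378, 0.3885, 0.1339]
tool_rot: [[0.967, 0.001, -0.256], [0.256, 0.002, 0.967], [0.002, -1.0, 0.002]]
ft_force: [-1.7, 5.8, 4.9]
grip_width: 0.0156
```

```bash
python3 -c "
from arc import *
arc(np.array([.69,.18]),4,2,.01); print(env.observe()['q'])"
```

```text
pos [0.6378 0.3885 0.1339] ang 104.04369088328914 r 0.2149191681914497 F [-1.7  5.8  4.9] w 0.015617356034042063 phi 104.8403964540132
[[[0.008,0.0,0.001],[0,2.0,0],0.01],[[0.007,0.0,0.0],[0,2.0,0],0.01]]
[2.22638285e+01 4.62940901e+01 4.48194209e+01 8.24047461e-02
 8.87784016e+01 7.42183358e+00]
```

{"name": "carry_out", "arguments": {"plan": [[[0.004,0,0.001],[0,1,0],0.01],[[0.003,0,0],[0,1,0],0.01],[[0,0,0],[0,0,0],0.01]]}}

```text
time_s: 16.5
position: [0.6443, 0.3899, 0.1339]
tool_rot: [[0.975, 0.0, -0.221], [0.221, -0.0, 0.975], [0.0, -1.0, -0.0]]
ft_force: [-3.6, -0.6, 5.8]
grip_width: 0.0153
```

```bash
python3 -c "
from arc import *
arc(np.array([.69,.18]),4,2,.01)
p=env.get_image('top'); save(p,'pics/t8.png')"
```

```text
pos [0.6443 0.3899 0.1339] ang 102.28171378961146 r 0.21486677663178338 F [-3.6 -0.6  5.8] w 0.015312979598502302 phi 102.78101431869773
[[[0.008,0.0,0.001],[0,2.0,0],0.01],[[0.007,0.0,0.0],[0,2.0,0],0.01]]
```

View pics/t8.png

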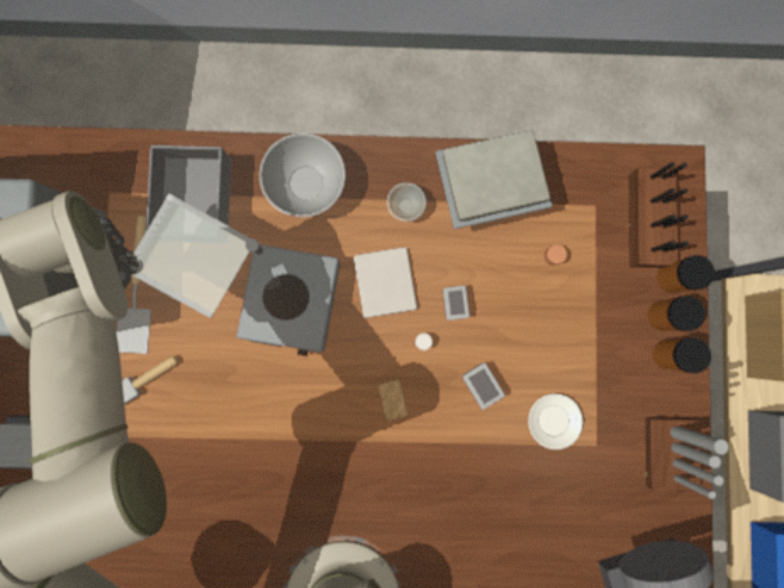

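{"name": "carry_out", "arguments": {"plan": [[[0.002,0,0],[0,0.5,0],0.01],[[0.002,0,0],[0,0.5,0],0.01],[[0,0,0],[0,0,0],0.01]]}}

```text
time_s: 16.92
position: [0.6443, 0.3899, 0.1338]
tool_rot: [[0.979, -0.01, -0.205], [0.205, -0.005, 0.979], [-0.011, -1.0, -0.003]]
ft_force: [-24.4, -8.4, 12.3]
grip_width: 0.0151
```

At the stop. Release and rise.

{"name": "carry_out", "arguments": {"plan": [[[-0.004,0,0],[0,-1,0],0.01],[[0,0,0],[0,0,0],0.05],[[0,0,0],[0,0,0],0.05],[[0,0,0],[0,0,0],0.05],[[0,-0.02,0],[0,0,0],0.05],[[0,-0.03,0],[0,0,0],0.05],[[0,-0.03,0],[0,0,0],0.05],[[0,-0.02,0],[0,0,0],0.05]]}}

```text
time_s: 17.92
position: [0.6443, 0.3903, 0.2348]
tool_rot: [[0.975, 0.002, -0.222], [0.222, 0.001, 0.975], [0.002, -1.0, 0.0]]
ft_force: [0.1, 0.4, -0.1]
grip_width: 0.0501
```

```bash
python3 -c "
from h import *
p=env.get_image('top'); save(p,'pics/t9.png')
c=p['image'];cv2.imwrite('pics/z9.png',cv2.resize(c[150:260,90:250,::-1],None,fx=5,fy=5,interpolation=cv2.INTER_CUBIC))
for t,z in [('pad',.08),('tin2',.034),('brick',.022)]:
  for a in env.outline_of(t,p)[:2]:
    ys,xs=np.nonzero(a['mask'])
    P=np.array([at(p,y,x,z)[:2] for y,x in zip(ys,xs)],np.float32); print(t,a['conf'],cv2.minAreaRect(P*1000))
plan((.5,.0,.235,60),.085,14)
plan((.434,-.270,.15,35),.085,10,start=(.5,.0,.235,60))
"
```

```text
pad 0.98 ((599.2723999023438, 122.30001068115234), (86.55278015136719, 91.43846893310547), 1.4011393785476685)
pad 0.7 ((674.66845703125, 311.9765625), (216.77639770507812, 171.19326782226562), 63.043514251708984)
tin2 0.86 ((433.8634338378906, -267.0440979003906), (78.40750885009766, 52.332828521728516), 30.874486923217773)
tin2 0.72 ((597.4301147460938, -210.62765502929688), (65.46695709228516, 46.06880187988281), 9.053566932678223)
brick 0.57 ((401.4670104980469, -87.61131286621094), (74.24927520751953, 45.12127685546875), 14.365927696228027)
at [0.644  0.3903 0.2324] phi 102.84 t 18.12 w 0.0503 F [-0.1  0.  -0.6]
max 0.039 4.1 end [5.002e-01 4.000e-04 2.347e-01] 60.04
[[[-0.008,0.0,-0.013],[0.0,1.5,0.0],0.085],[[-0.011,0.0,-0.018],[0.0,2.2,0.0],0.085],[[-0.013,0.0,-0.023],[0.0,2.8,0.0],0.085],[[-0.015,-0.001,-0.028],[0.0,3.2,0.0],0.085],[[-0.014,0.0,-0.033],[0.0,3.7,0.0],0.085],[[-0.013,0.0,-0.036],[0.0,3.9,0.0],0.085],[[-0.01,0.0,-0.038],[0.0,4.1,0.0],0.085],[[-0.008,0.0,-0.039],[0.0,4.1,0.0],0.085]]
[[[-0.006,-0.001,-0.038],[0.0,3.9,0.0],0.085],[[-0.002,0.0,-0.035],[0.0,3.7,0.0],0.085],[[0.0,0.0,-0.032],[0.0,3.3,0.0],0.085],[[0.002,0.0,-0.027],[0.0,2.7,0.0],0.085],[[0.002,0.0,-0.021],[0.0,2.2,0.0],0.085],[[0.002,0.0,-0.014],[0.0,1.5,0.0],0.085]]
at [0.5   0.    0.235] phi 60.0 t 18.12 w 0.0503 F [-0.1  0.  -0.6]
max 0.033 3.3 end [ 0.4338 -0.2702  0.15  ] 35.0
[[[0.004,0.005,-0.015],[0.0,1.4,0.0],0.085],[[0.007,0.007,-0.021],[0.0,2.0,0.0],0.085],[[0.01,0.009,-0.028],[0.0,2.7,0.0],0.085],[[0.013,0.01,-0.032],[0.0,3.1,0.0],0.085],[[0.016,0.011,-0.033],[0.0,3.3,0.0],0.085],[[0.018,0.012,-0.033],[0.0,3.3,0.0],0.085],[[0.018,0.01,-0.029],[0.0,3.1,0.0],0.085],[[0.017,0.009,-0.024],[0.0,2.7,0.0],0.085]]
[[[0.014,0.007,-0.018],[0.0,2.0,0.0],0.085],[[0.01,0.005,-0.012],[0.0,1.4,0.0],0.085]]
```

View pics/z9.png

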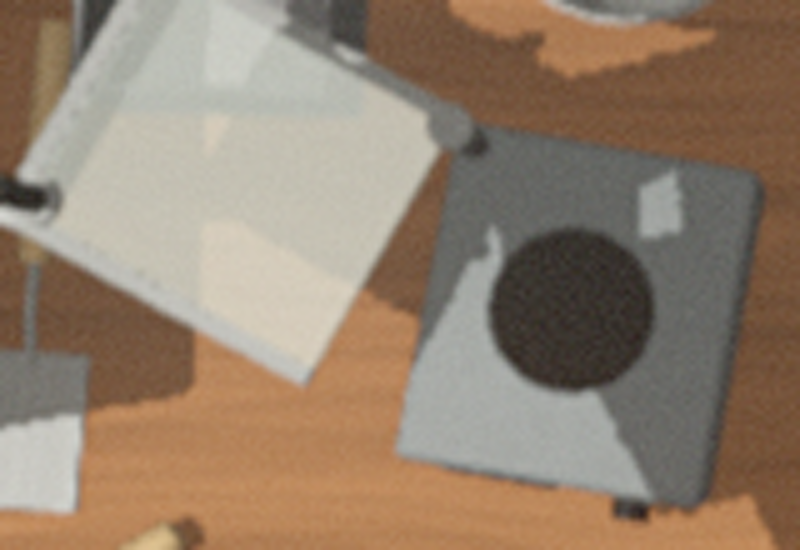

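The guard is wide open: the rod is at the far left and the pad is exposed at zoom (570,310). Moving to tin2.

{"name": "carry_out", "arguments": {"plan": [[[-0.008,0,-0.013],[0,1.5,0],0.085],[[-0.011,0,-0.018],[0,2.2,0],0.085],[[-0.013,0,-0.023],[0,2.8,0],0.085],[[-0.015,-0.001,-0.028],[0,3.2,0],0.085],[[-0.014,0,-0.033],[0,3.7,0],0.085],[[-0.013,0,-0.036],[0,3.9,0],0.085],[[-0.01,0,-0.038],[0,4.1,0],0.085],[[-0.008,0,-0.039],[0,4.1,0],0.085]]}}

```text
time_s: 19.12
position: [0.5577, 0.1565, 0.2328]
tool_rot: [[0.975, -0.002, 0.221], [-0.221, -0.0, 0.975], [-0.002, -1.0, -0.001]]
ft_force: [1.4, -0.0, -0.4]
grip_width: 0.0851
```

{"name": "carry_out", "arguments": {"plan": [[[-0.006,-0.001,-0.038],[0,3.9,0],0.085],[[-0.002,0,-0.035],[0,3.7,0],0.085],[[0,0,-0.032],[0,3.3,0],0.085],[[0.002,0,-0.027],[0,2.7,0],0.085],[[0.002,0,-0.021],[0,2.2,0],0.085],[[0.002,0,-0.014],[0,1.5,0],0.085],[[0.004,0.005,-0.015],[0,1.4,0],0.085],[[0.007,0.007,-0.021],[0,2,0],0.085]]}}

```text
time_s: 20.12
position: [0.4911, -0.0365, 0.2227]
tool_rot: [[0.835, -0.0, 0.55], [-0.55, 0.0, 0.835], [-0.0, -1.0, 0.0]]
ft_force: [0.3, -0.3, -1.3]
grip_width: 0.0849
```

{"name": "carry_out", "arguments": {"plan": [[[0.01,0.009,-0.028],[0,2.7,0],0.085],[[0.013,0.01,-0.032],[0,3.1,0],0.085],[[0.016,0.011,-0.033],[0,3.3,0],0.085],[[0.018,0.012,-0.033],[0,3.3,0],0.085],[[0.018,0.01,-0.029],[0,3.1,0],0.085],[[0.017,0.009,-0.024],[0,2.7,0],0.085],[[0.014,0.007,-0.018],[0,2,0],0.085],[[0.01,0.005,-0.012],[0,1.4,0],0.085]]}}

```text
time_s: 21.12
position: [0.4338, -0.2706, 0.1494]
tool_rot: [[0.573, -0.001, 0.82], [-0.82, 0.001, 0.573], [-0.001, -1.0, -0.0]]
ft_force: [1.0, 0.1, -0.8]
grip_width: 0.0852
```

```bash
cat > fit.py <<'E'
from h import *
from scipy.optimize import least_squares
def box(x,y,a,L,W,z0,z1):
    a=np.radians(a);R=np.array([[np.cos(a),-np.sin(a)],[np.sin(a),np.cos(a)]])
    c=np.array([[L,W],[L,-W],[-L,-W],[-L,W]])/2@R.T+[x,y]
    return np.r_[np.c_[c,np.full(4,z0)],np.c_[c,np.full(4,z1)]]
def hullmask(p,P):
    q=proj(p,P)*16; m=np.zeros((420,560),np.uint8)
    cv2.fillConvexPoly(m,cv2.convexHull(q.astype(np.int32)),1,shift=4); return m>0
def fitbox(p,mask,x,y,a,L,W,z0,z1):
    """maximise IoU of box silhouette with mask"""
    from scipy.optimize import minimize
    m=cv2.GaussianBlur(mask.astype(np.float32),(0,0),1.0)
    def f(v):
        h=cv2.GaussianBlur(hullmask(p,box(x+v[0]*.01,y+v[1]*.01,a+v[2]*10,L,W,z0,z1)).astype(np.float32),(0,0),1.0)
        return ((h-m)**2).sum()
    r=minimize(f,[0,0,0],method='Nelder-Mead',options=dict(initial_simplex=[[0,0,0],[.5,0,0],[0,.5,0],[0,0,.6]],xatol=.005,fatol=.05))
    return x+r.x[0]*.01,y+r.x[1]*.01,a+r.x[2]*10,r.fun
E
python3 - <<'E'
from fit import *
for n in ['scene','top']:
    p=env.get_image(n); save(p,f'pics/a10{n}.png')
    for a in env.outline_of('tin2',p)[:2]:
        print(n,a['conf'],a['pixel'],a['mask'].sum(),at(p,*a['pixel'],.017)[:2])
        print(np.round(fitbox(p,a['mask'],.434,-.27,33,.078,.054,0,.034),4),np.round(fitbox(p,a['mask'],.598,-.211,9,.066,.046,0,.032),4))
plan((.434,-.270,.15,33),.085,2)
E
```

```text
scene 0.77 [241.1, 194.7] 757 [ 0.43748799 -0.27537762]
[ 0.4284 -0.2712 32.7523 43.9405] [ 5.8820000e-01 -2.0650000e-01  1.6463200e+01  1.3670063e+03]
top 0.91 [215.5, 326.2] 377 [ 0.59923353 -0.21564027]
[ 4.36400e-01 -2.66200e-01  3.42438e+01  9.06252e+02] [ 0.5979 -0.2133  7.2756 20.9879]
top 0.63 [267.1, 340.0] 206 [ 0.45309725 -0.25705558]
[ 4.41300e-01 -2.65200e-01  4.07870e+01  3.41252e+02] [ 5.97900e-01 -2.10200e-01  1.29167e+01  5.70927e+02]
at [ 0.4344 -0.2694  0.1503] phi 35.07 t 21.32 w 0.0848 F [0.3 0.7 0.3]
max 0.001 1.1 end [ 0.4335 -0.27    0.1503] 32.97
[[[0.0,0.0,0.0],[0.0,1.0,0.0],0.085],[[0.0,0.0,-0.001],[0.0,1.1,0.0],0.085]]
```

View pics/a10scene.png

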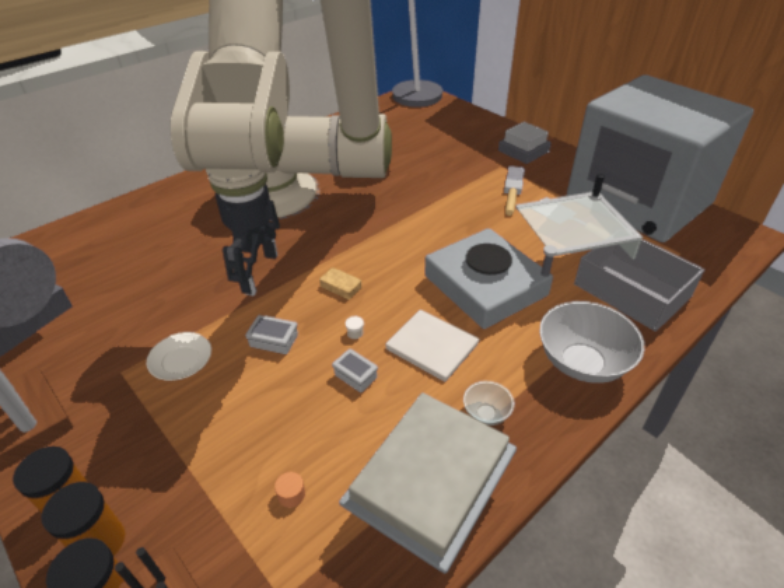

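{"name": "carry_out", "arguments": {"plan": [[[-0.001,0.02,-0.001],[0,1,0],0.085],[[0,0.035,-0.001],[0,1,0],0.085],[[0,0.035,0],[0,0,0],0.085],[[0,0.03,0],[0,0,0],0.085],[[0,0.015,0],[0,0,0],0.085],[[0,0.008,0],[0,0,0],0.085],[[0,0,0],[0,0,0],0.085]]}}

```text
time_s: 22.2
position: [0.4323, -0.2697, 0.0075]
tool_rot: [[0.546, -0.0, 0.838], [-0.838, 0.0, 0.546], [-0.0, -1.0, 0.0]]
ft_force: [-0.9, 0.4, -0.0]
grip_width: 0.0849
```

{"name": "carry_out", "arguments": {"plan": [[[0,0,0],[0,0,0],0.065],[[0,0,0],[0,0,0],0.04],[[0,0,0],[0,0,0],0.04],[[0,0,0],[0,0,0],0.04],[[0,0,0],[0,0,0],0.04],[[0,0,0],[0,0,0],0.04]], "force": 70}}

```text
time_s: 22.95
position: [0.4325, -0.2704, 0.0083]
tool_rot: [[0.545, 0.001, 0.838], [-0.838, -0.001, 0.545], [0.002, -1.0, 0.0]]
ft_force: [-1.1, 0.8, 7.6]
grip_width: 0.0529
```

{"name": "carry_out", "arguments": {"plan": [[[0,-0.01,0],[0,0,0],0.04],[[0,-0.02,0],[0,0,0],0.04],[[0,-0.03,0],[0,0,0],0.04],[[0,-0.03,0],[0,0,0],0.04],[[0,-0.02,0],[0,0,0],0.04],[[0,-0.01,0],[0,0,0],0.04],[[0,0,0],[0,0,0],0.04]]}}

```text
time_s: 23.82
position: [0.4321, -0.2701, 0.1277]
tool_rot: [[0.545, 0.001, 0.838], [-0.838, -0.001, 0.545], [0.001, -1.0, 0.0]]
ft_force: [-0.4, 0.6, -1.1]
grip_width: 0.0528
```

Run:
```python
from h import *
p=env.get_image('scene'); save(p,'pics/s11.png')
plan((.598,.1215,.125,11),.04,16)
```

```text
at [ 0.4319 -0.2699  0.127 ] phi 33.05 t 23.88 w 0.0525 F [ 0.6 -0.4 -1. ]
max 0.026 1.9 end [0.5981 0.1217 0.1251] 10.95
[[[-0.007,0.0,0.011],[0.0,0.7,0.0],0.04],[[-0.01,0.0,0.015],[0.0,0.9,0.0],0.04],[[-0.014,0.0,0.018],[0.0,1.2,0.0],0.04],[[-0.015,0.0,0.021],[0.0,1.3,0.0],0.04],[[-0.019,0.001,0.024],[0.0,1.6,0.0],0.04],[[-0.021,0.0,0.025],[0.0,1.7,0.0],0.04],[[-0.023,0.0,0.026],[0.0,1.8,0.0],0.04],[[-0.024,0.0,0.026],[0.0,1.8,0.0],0.04]]
[[[-0.025,0.0,0.025],[0.0,1.9,0.0],0.04],[[-0.025,0.0,0.023],[0.0,1.8,0.0],0.04],[[-0.025,0.001,0.022],[0.0,1.7,0.0],0.04],[[-0.023,0.0,0.019],[0.0,1.5,0.0],0.04],[[-0.021,0.0,0.017],[0.0,1.4,0.0],0.04],[[-0.017,0.0,0.013],[0.0,1.1,0.0],0.04],[[-0.015,0.0,0.01],[0.0,1.0,0.0],0.04],[[-0.011,0.0,0.008],[0.0,0.7,0.0],0.04]]
```

View pics/s11.png

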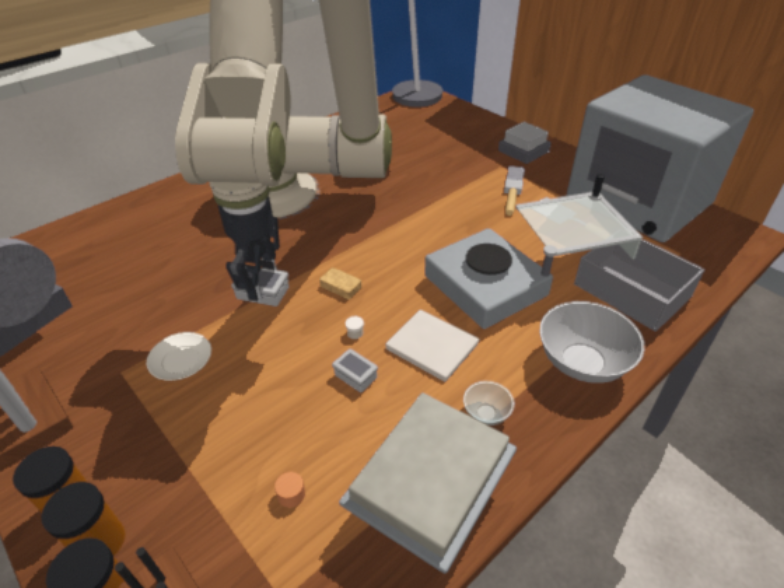

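Tin2 is held level under the gripper at (262,288). Carrying it to the pad.

{"name": "carry_out", "arguments": {"plan": [[[-0.007,0,0.011],[0,0.7,0],0.04],[[-0.01,0,0.015],[0,0.9,0],0.04],[[-0.014,0,0.018],[0,1.2,0],0.04],[[-0.015,0,0.021],[0,1.3,0],0.04],[[-0.019,0.001,0.024],[0,1.6,0],0.04],[[-0.021,0,0.025],[0,1.7,0],0.04],[[-0.023,0,0.026],[0,1.8,0],0.04],[[-0.024,0,0.026],[0,1.8,0],0.04]]}}

```text
time_s: 24.88
position: [0.5154, -0.0721, 0.1256]
tool_rot: [[0.374, -0.001, 0.927], [-0.927, 0.001, 0.374], [-0.001, -1.0, -0.001]]
ft_force: [0.4, -0.3, -2.0]
grip_width: 0.0528
```

{"name": "carry_out", "arguments": {"plan": [[[-0.025,0,0.025],[0,1.9,0],0.04],[[-0.025,0,0.023],[0,1.8,0],0.04],[[-0.025,0.001,0.022],[0,1.7,0],0.04],[[-0.023,0,0.019],[0,1.5,0],0.04],[[-0.021,0,0.017],[0,1.4,0],0.04],[[-0.017,0,0.013],[0,1.1,0],0.04],[[-0.015,0,0.01],[0,1,0],0.04],[[-0.011,0,0.008],[0,0.7,0],0.04]]}}

```text
time_s: 25.88
position: [0.598, 0.123, 0.1245]
tool_rot: [[0.19, -0.002, 0.982], [-0.982, 0.0, 0.19], [-0.0, -1.0, -0.002]]
ft_force: [0.2, -1.0, -0.2]
grip_width: 0.0528
```

Run:
```python
from fit import *
o=env.observe(); print(o['position'],phi(o['tool_rot']),o['grip_width'],o['ft_force'])
p=env.get_image('scene'); save(p,'pics/s12.png')
c=p['image'];cv2.imwrite('pics/z12.png',cv2.resize(c[120:240,280:400,::-1],None,fx=5,fy=5,interpolation=cv2.INTER_CUBIC))
# predicted tin outline
z=o['position'][2]-.008
print(proj(p,box(o['position'][0],o['position'][1],11,.078,.054,z,z+.034)).round(1))
```

```text
[0.59800267 0.1230443  0.12448007] 10.95932945273905 0.052829744133356046 [ 0.18774257 -1.03453034 -0.19998483]
[[369.4 172.4]
 [359.4 183. ]
 [333.  172. ]
 [343.5 162.1]
 [371.2 161.9]
 [361.  172.3]
 [334.  161.4]
 [344.7 151.6]]
```

View pics/z12.png

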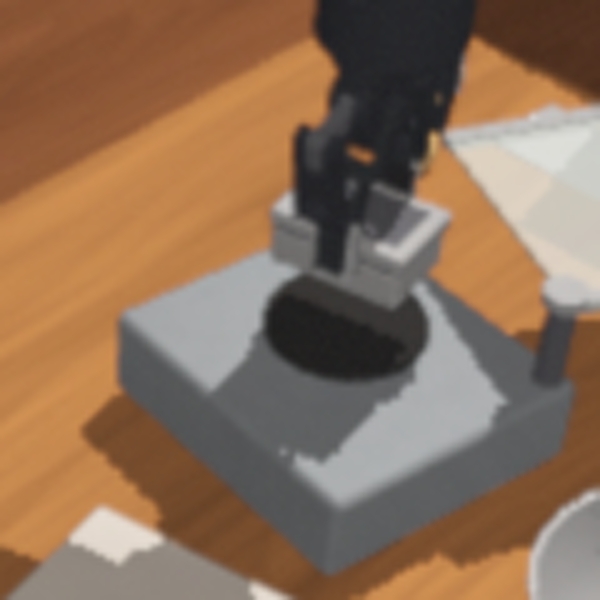

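{"name": "carry_out", "arguments": {"plan": [[[0.001,0.01,0],[0,0,0],0.04],[[0,0.012,0],[0,0,0],0.04],[[0,0.01,0],[0,0,0],0.04],[[0,0.005,0],[0,0,0],0.04],[[0,0.003,0],[0,0,0],0.04],[[0,0.003,0],[0,0,0],0.04],[[0,0,0],[0,0,0],0.04]]}}

```text
time_s: 26.8
position: [0.5985, 0.1204, 0.0827]
tool_rot: [[0.19, 0.0, 0.982], [-0.982, -0.0, 0.19], [0.0, -1.0, 0.0]]
ft_force: [-4.7, -2.3, 5.9]
grip_width: 0.0526
```

{"name": "carry_out", "arguments": {"plan": [[[0,0.003,0],[0,0,0],0.04],[[0,0.003,0],[0,0,0],0.04],[[0,0,0],[0,0,0],0.04]]}}

```text
time_s: 27.18
position: [0.5987, 0.1204, 0.0783]
tool_rot: [[0.19, 0.002, 0.982], [-0.982, -0.0, 0.19], [0.001, -1.0, 0.002]]
ft_force: [-7.4, -2.6, 15.1]
grip_width: 0.053
```

{"name": "carry_out", "arguments": {"plan": [[[0,0.002,0],[0,0,0],0.04],[[0,0,0],[0,0,0],0.04],[[0,0,0],[0,0,0],0.04],[[0,0,0],[0,0,0],0.04],[[0,0,0],[0,0,0],0.04],[[0,0,0],[0,0,0],0.04],[[0,0,0],[0,0,0],0.04],[[0,0,0],[0,0,0],0.04]]}}

```text
time_s: 28.18
position: [0.5988, 0.1204, 0.0781]
tool_rot: [[0.19, 0.003, 0.982], [-0.982, -0.001, 0.19], [0.001, -1.0, 0.003]]
ft_force: [-11.9, -2.5, 28.9]
grip_width: 0.0527
```

Run:
```python
from h import *
o=env.observe(); print(o['position'],o['grip_width'],o['ft_force'])
p=env.get_image('scene')
c=p['image'];cv2.imwrite('pics/z13.png',cv2.resize(c[120:240,280:400,::-1],None,fx=5,fy=5,interpolation=cv2.INTER_CUBIC))
```

```text
[0.59875674 0.12044764 0.07813189] 0.05272077695898247 [-11.90194907  -2.47773756  28.93583353]
```

View pics/z13.png

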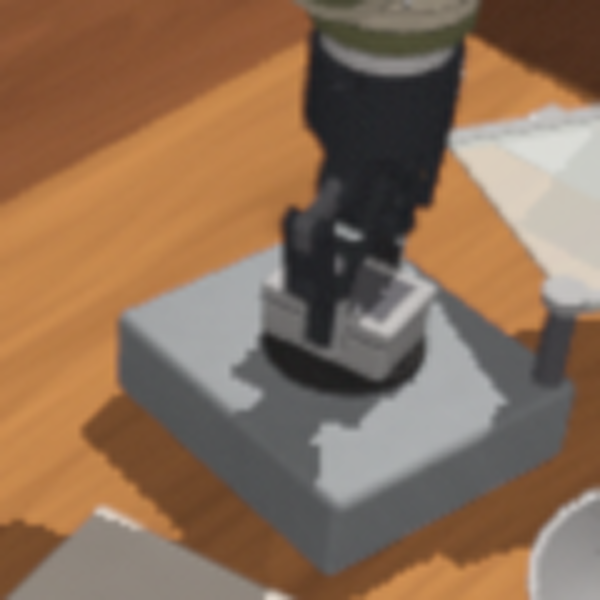

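{"name": "carry_out", "arguments": {"plan": [[[0,0,0],[0,0,0],0.04],[[0,0,0],[0,0,0],0.04],[[0,0,0],[0,0,0],0.04],[[0,-0.008,0],[0,0,0],0.04],[[0,-0.012,0],[0,0,0],0.04],[[0,-0.015,0],[0,0,0],0.04],[[0,-0.012,0],[0,0,0],0.04],[[0,0,0],[0,0,0],0.04]]}}

```text
time_s: 29.22
position: [0.599, 0.1207, 0.1223]
tool_rot: [[0.19, 0.002, 0.982], [-0.982, 0.0, 0.19], [0.0, -1.0, 0.002]]
ft_force: [0.3, -0.0, -1.8]
grip_width: 0.0527
```

Run:
```python
from fit import *
for n in ['scene','top']:
    p=env.get_image(n); save(p,f'pics/a14{n}.png')
    for a in env.outline_of('block_top',p)[:1]:
        print(n,a['conf'],a['mask'].sum(),np.round(fitbox(p,a['mask'],.637,-.068,10.8,.13,.11,0,.015),4))
plan((.637,-.068,.124,10.8),.04,8)
```

```text
scene 0.6 1888 [ 0.6363 -0.0689 11.1235 34.6302]
top 0.83 1675 [ 0.6381 -0.0658 11.0504 33.2414]
at [0.5982 0.1206 0.1207] phi 10.95 t 29.43 w 0.0525 F [ 0.4  0.1 -0.8]
max 0.032 0.1 end [ 0.6367 -0.0686  0.1236] 10.75
[[[0.014,0.0,0.0],[0.0,0.0,0.0],0.04],[[0.022,-0.001,0.0],[0.0,0.0,0.0],0.04],[[0.029,0.0,0.001],[0.0,0.1,0.0],0.04],[[0.031,-0.001,0.0],[0.0,0.0,0.0],0.04],[[0.032,0.0,0.001],[0.0,0.0,0.0],0.04],[[0.028,-0.001,0.0],[0.1,0.0,0.0],0.04],[[0.022,0.0,0.0],[0.0,0.0,0.0],0.04],[[0.015,0.0,0.0],[0.0,0.1,0.0],0.04]]
```

View pics/a14scene.png

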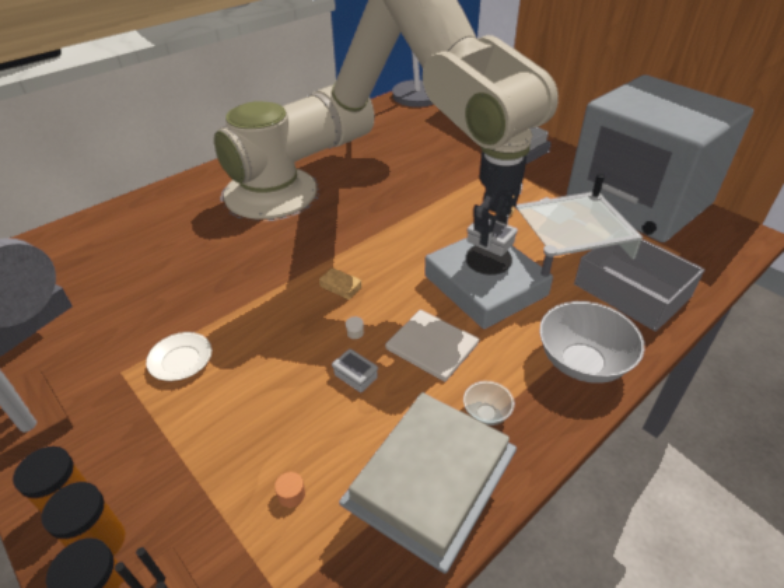

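{"name": "carry_out", "arguments": {"plan": [[[0.014,0,0],[0,0,0],0.04],[[0.022,0,0],[0,0,0],0.04],[[0.029,0,0.001],[0,0,0],0.04],[[0.031,0,0],[0,0,0],0.04],[[0.032,0,0.001],[0,0,0],0.04],[[0.028,0,0],[0,0,0],0.04],[[0.022,0,0],[0,0,0],0.04],[[0.014,0,0],[0,0,0],0.04]]}}

```text
time_s: 30.42
position: [0.637, -0.0693, 0.1212]
tool_rot: [[0.189, -0.0, 0.982], [-0.982, 0.0, 0.189], [-0.0, -1.0, -0.0]]
ft_force: [0.7, -0.0, -1.9]
grip_width: 0.0529
```

Run:
```python
from h import *
plan((.637,-.0674,.03,11.1),.04,7)
```

```text
at [ 0.637  -0.0693  0.1212] phi 10.88 t 30.43 w 0.0529 F [ 0.7 -0.  -1.9]
max 0.017 0.1 end [ 0.6366 -0.0674  0.0302] 11.08
[[[0.0,0.008,0.0],[0.0,0.0,0.0],0.04],[[0.0,0.013,0.0],[0.0,0.0,0.0],0.04],[[-0.001,0.016,0.0],[0.0,-0.1,0.0],0.04],[[0.0,0.017,0.0],[0.0,0.0,0.0],0.04],[[0.0,0.016,0.0],[0.0,-0.1,0.0],0.04],[[-0.001,0.013,0.0],[0.0,0.0,0.0],0.04],[[0.0,0.008,0.0],[0.0,0.0,0.0],0.04]]
```

{"name": "carry_out", "arguments": {"plan": [[[0,0.008,0],[0,0,0],0.04],[[0,0.013,0],[0,0,0],0.04],[[-0.001,0.016,0],[0,-0.1,0],0.04],[[0,0.017,0],[0,0,0],0.04],[[0,0.016,0],[0,-0.1,0],0.04],[[0,0.013,0],[0,0,0],0.04],[[0,0.01,0],[0,0,0],0.04],[[0,0.003,0],[0,0,0],0.04]]}}

```text
time_s: 31.42
position: [0.6367, -0.0665, 0.0247]
tool_rot: [[0.193, -0.001, 0.981], [-0.981, 0.0, 0.193], [-0.0, -1.0, -0.001]]
ft_force: [-0.0, -0.6, -1.1]
grip_width: 0.0529
```

{"name": "carry_out", "arguments": {"plan": [[[0,0.001,0],[0,0,0],0.04],[[0,0,0],[0,0,0],0.04]]}}

```text
time_s: 31.68
position: [0.637, -0.0667, 0.0247]
tool_rot: [[0.193, 0.001, 0.981], [-0.981, -0.0, 0.193], [0.0, -1.0, 0.001]]
ft_force: [0.3, 0.1, -0.8]
grip_width: 0.0524
```

{"name": "carry_out", "arguments": {"plan": [[[0.001,0.001,0],[0,0,0],0.04],[[0,0.001,0],[0,0,0],0.04],[[0,0,0],[0,0,0],0.04]]}}

```text
time_s: 32.05
position: [0.6372, -0.0677, 0.0234]
tool_rot: [[0.193, 0.001, 0.981], [-0.981, -0.001, 0.193], [0.001, -1.0, 0.001]]
ft_force: [-2.2, -0.6, 6.1]
grip_width: 0.0527
```

Contact (6 N). Release and rise, then look.

{"name": "carry_out", "arguments": {"plan": [[[0,-0.001,0],[0,0,0],0.045],[[0,0,0],[0,0,0],0.065],[[0,0,0],[0,0,0],0.08],[[0,0,0],[0,0,0],0.08],[[0,-0.02,0],[0,0,0],0.08],[[0,-0.04,0],[0,0,0],0.08],[[0,-0.04,0],[0,0,0],0.08],[[0,-0.02,0],[0,0,0],0.08]]}}

```text
time_s: 33.05
position: [0.6375, -0.0677, 0.1458]
tool_rot: [[0.194, 0.003, 0.981], [-0.981, -0.001, 0.194], [0.001, -1.0, 0.003]]
ft_force: [-1.7, 0.8, 0.1]
grip_width: 0.08
```

Run:
```python
from fit import *
for n in ['scene','top']:
    p=env.get_image(n); save(p,f'pics/a15{n}.png')
    for a in env.outline_of('tin2',p)[:3]:
        x,y=at(p,*a['pixel'],.03)[:2]
        if y>-.15: print(n,'t2',a['conf'],np.round(fitbox(p,a['mask'],.637,-.068,11,.078,.054,.015,.049),4))
        else: print(n,'t3',a['conf'],np.round(fitbox(p,a['mask'],.598,-.211,9,.066,.046,0,.032),4))
    if n=='scene': cv2.imwrite('pics/z15.png',cv2.resize(p['image'][190:310,220:370,::-1],None,fx=5,fy=5,interpolation=cv2.INTER_CUBIC))
plan((.597,-.212,.1,9),.085,8)
plan((.597,-.212,.006,9),.085,6,start=(.597,-.212,.1,9))
```

```text
scene t2 0.9 [ 0.6333 -0.0674 12.0422 54.2134]
scene t3 0.55 [ 0.5954 -0.2143 10.7545 34.6028]
top t3 0.73 [ 0.5984 -0.2129  9.3106 25.9811]
top t2 0.52 [ 6.197000e-01 -6.410000e-02  2.144440e+01  3.165157e+02]
top t2 0.47 [ 6.3190000e-01 -6.5900000e-02  1.9046600e+01  1.3462194e+03]
at [ 0.6367 -0.0675  0.1426] phi 11.15 t 33.25 w 0.0795 F [-1.6 -0.9 -0.6]
max 0.023 0.4 end [ 0.5967 -0.2119  0.0996] 8.95
[[[0.01,0.003,-0.005],[0.0,0.2,0.0],0.085],[[0.015,0.005,-0.008],[0.0,0.2,0.0],0.085],[[0.02,0.006,-0.009],[0.0,0.3,0.0],0.085],[[0.022,0.007,-0.011],[0.0,0.4,0.0],0.085],[[0.023,0.007,-0.011],[0.0,0.3,0.0],0.085],[[0.02,0.007,-0.009],[0.0,0.3,0.0],0.085],[[0.015,0.005,-0.007],[0.0,0.3,0.0],0.085],[[0.01,0.003,-0.005],[0.0,0.2,0.0],0.085]]
at [ 0.597 -0.212  0.1  ] phi 9.0 t 33.25 w 0.0795 F [-1.6 -0.9 -0.6]
max 0.02 0.0 end [ 0.597 -0.212  0.006] 9.0
[[[0.0,0.01,0.0],[0.0,0.0,0.0],0.085],[[0.0,0.017,0.0],[0.0,0.0,0.0],0.085],[[0.0,0.02,0.0],[0.0,0.0,0.0],0.085],[[0.0,0.02,0.0],[0.0,0.0,0.0],0.085],[[0.0,0.017,0.0],[0.0,0.0,0.0],0.085],[[0.0,0.01,0.0],[0.0,0.0,0.0],0.085]]
```

View pics/z15.png

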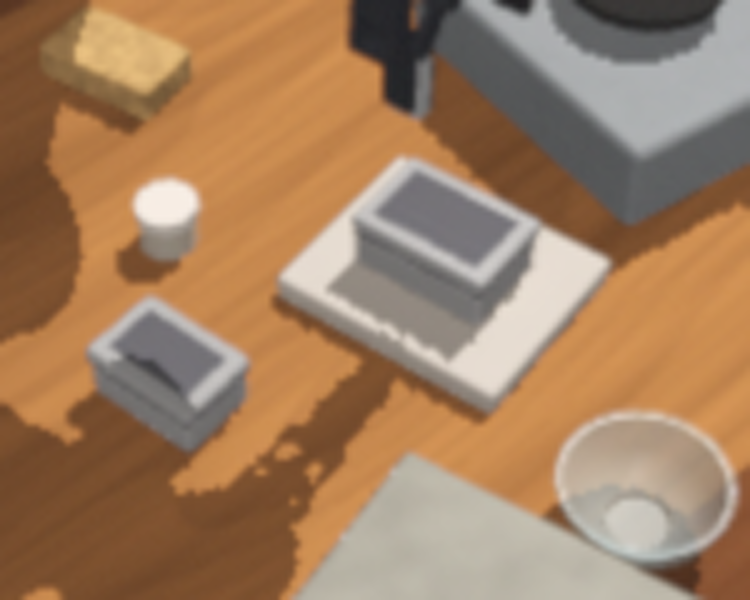

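Tin2 sits square in the middle of the block at zoom (445,240). Tin3 is next.

{"name": "carry_out", "arguments": {"plan": [[[0.01,0.003,-0.005],[0,0.2,0],0.085],[[0.015,0.005,-0.008],[0,0.2,0],0.085],[[0.021,0.006,-0.009],[0,0.3,0],0.085],[[0.023,0.007,-0.011],[0,0.3,0],0.085],[[0.023,0.007,-0.011],[0,0.3,0],0.085],[[0.02,0.007,-0.009],[0,0.2,0],0.085],[[0.015,0.005,-0.007],[0,0.1,0],0.085],[[0.01,0.003,-0.005],[0,0,0],0.085]]}}

```text
time_s: 34.25
position: [0.5972, -0.215, 0.0999]
tool_rot: [[0.165, -0.0, 0.986], [-0.986, 0.0, 0.165], [-0.0, -1.0, -0.0]]
ft_force: [0.3, -0.3, -0.0]
grip_width: 0.0849
```

{"name": "carry_out", "arguments": {"plan": [[[0,0.01,0],[0,0,0],0.085],[[0,0.017,0],[0,0,0],0.085],[[0,0.02,0],[0,0,0],0.085],[[0,0.02,0],[0,0,0],0.085],[[0,0.015,0],[0,0,0],0.085],[[0,0.008,0],[0,0,0],0.085],[[0,0,0],[0,0,0],0.085]]}}

```text
time_s: 35.12
position: [0.5975, -0.2137, 0.0099]
tool_rot: [[0.166, -0.001, 0.986], [-0.986, 0.0, 0.166], [-0.0, -1.0, -0.0]]
ft_force: [-0.9, 0.2, 0.4]
grip_width: 0.0854
```

{"name": "carry_out", "arguments": {"plan": [[[0,0.002,0],[0,0,0],0.065],[[0,0,0],[0,0,0],0.04],[[0,0,0],[0,0,0],0.035],[[0,0,0],[0,0,0],0.035],[[0,0,0],[0,0,0],0.035],[[0,0,0],[0,0,0],0.035],[[0,0,0],[0,0,0],0.035]], "force": 70}}

```text
time_s: 36.0
position: [0.598, -0.2143, 0.0092]
tool_rot: [[0.166, 0.001, 0.986], [-0.986, -0.001, 0.166], [0.001, -1.0, 0.001]]
ft_force: [0.5, 0.3, 5.8]
grip_width: 0.0448
```

{"name": "carry_out", "arguments": {"plan": [[[0,-0.01,0],[0,0,0],0.035],[[0,-0.02,0],[0,0,0],0.035],[[0,-0.03,0],[0,0,0],0.035],[[0,-0.03,0],[0,0,0],0.035],[[0,-0.02,0],[0,0,0],0.035],[[0,-0.012,0],[0,0,0],0.035],[[0,0,0],[0,0,0],0.035]]}}

```text
time_s: 36.88
position: [0.5976, -0.214, 0.1308]
tool_rot: [[0.166, 0.001, 0.986], [-0.986, -0.0, 0.166], [0.001, -1.0, 0.001]]
ft_force: [-0.3, -0.3, -2.7]
grip_width: 0.0448
```

Run:
```python
from h import *
plan((.55,-.05,.128,10.5),.035,6,taper=True)
plan((.598,.1215,.128,11),.035,14)
```

```text
at [ 0.5976 -0.214   0.1308] phi 9.56 t 36.88 w 0.0448 F [-0.3 -0.3 -2.7]
max 0.037 0.2 end [ 0.5495 -0.0498  0.1277] 10.46
[[[-0.018,0.0,-0.002],[0.0,-0.1,0.0],0.035],[[-0.03,0.001,-0.004],[0.0,-0.2,0.0],0.035],[[-0.037,0.0,-0.004],[0.0,-0.2,0.0],0.035],[[-0.037,0.001,-0.004],[0.0,-0.2,0.0],0.035],[[-0.03,0.0,-0.003],[0.0,-0.1,0.0],0.035],[[-0.018,0.001,-0.002],[0.0,-0.1,0.0],0.035]]
at [ 0.5976 -0.214   0.1308] phi 9.56 t 36.88 w 0.0448 F [-0.3 -0.3 -2.7]
max 0.032 0.2 end [0.5981 0.1214 0.1276] 10.96
[[[-0.012,0.0,0.002],[0.0,-0.1,0.0],0.035],[[-0.017,0.0,0.003],[0.0,0.0,0.0],0.035],[[-0.021,0.0,0.004],[0.0,-0.1,0.0],0.035],[[-0.025,0.001,0.004],[0.0,-0.1,0.0],0.035],[[-0.028,0.0,0.005],[0.0,-0.2,0.0],0.035],[[-0.031,0.0,0.005],[0.0,-0.1,0.0],0.035],[[-0.031,0.0,0.006],[0.0,-0.1,0.0],0.035],[[-0.032,0.001,0.006],[0.0,-0.2,0.0],0.035]]
[[[-0.03,0.0,0.005],[0.0,-0.1,0.0],0.035],[[-0.028,0.0,0.006],[0.0,-0.1,0.0],0.035],[[-0.025,0.0,0.004],[0.0,-0.1,0.0],0.035],[[-0.022,0.0,0.004],[0.0,-0.1,0.0],0.035],[[-0.016,0.001,0.004],[0.0,-0.1,0.0],0.035],[[-0.012,0.0,0.002],[0.0,0.0,0.0],0.035]]
```

Run:
```python
from h import *
plan((.51,-.06,.130,10.5),.035,8,rd=3)
plan((.598,.1215,.128,11),.035,8,start=(.51,-.06,.130,10.5))
```

```text
at [ 0.5976 -0.214   0.1308] phi 9.56 t 36.88 w 0.0448 F [-0.3 -0.3 -2.7]
max 0.028 0.2 end [ 0.5096 -0.0599  0.1297] 10.46
[[[-0.012,0.0,-0.004],[0.0,-0.1,0.0],0.035],[[-0.019,0.0,-0.007],[0.0,-0.1,0.0],0.035],[[-0.025,0.0,-0.009],[0.0,-0.1,0.0],0.035],[[-0.027,0.0,-0.01],[0.0,-0.2,0.0],0.035],[[-0.028,0.0,-0.01],[0.0,-0.1,0.0],0.035],[[-0.024,0.001,-0.009],[0.0,-0.2,0.0],0.035],[[-0.02,0.0,-0.006],[0.0,-0.1,0.0],0.035],[[-0.012,0.0,-0.005],[0.0,0.0,0.0],0.035]]
at [ 0.51 -0.06  0.13] phi 10.5 t 36.88 w 0.0448 F [-0.3 -0.3 -2.7]
max 0.027 0.1 end [0.5978 0.1215 0.128 ] 11.0
[[[-0.012,0.0,0.009],[0.0,0.0,0.0],0.035],[[-0.019,0.0,0.013],[0.0,-0.1,0.0],0.035],[[-0.023,0.001,0.018],[0.0,-0.1,0.0],0.035],[[-0.027,0.0,0.02],[0.0,0.0,0.0],0.035],[[-0.027,0.0,0.02],[0.0,-0.1,0.0],0.035],[[-0.024,0.001,0.017],[0.0,-0.1,0.0],0.035],[[-0.018,0.0,0.014],[0.0,-0.1,0.0],0.035],[[-0.012,0.0,0.009],[0.0,0.0,0.0],0.035]]
```

{"name": "carry_out", "arguments": {"plan": [[[-0.012,0,-0.004],[0,-0.1,0],0.035],[[-0.019,0,-0.007],[0,-0.1,0],0.035],[[-0.025,0,-0.009],[0,-0.1,0],0.035],[[-0.027,0,-0.01],[0,-0.2,0],0.035],[[-0.028,0,-0.01],[0,-0.1,0],0.035],[[-0.024,0.001,-0.009],[0,-0.2,0],0.035],[[-0.02,0,-0.006],[0,-0.1,0],0.035],[[-0.012,0,-0.005],[0,0,0],0.035]]}}

```text
time_s: 37.88
position: [0.5088, -0.0587, 0.1291]
tool_rot: [[0.182, -0.001, 0.983], [-0.983, 0.0, 0.182], [-0.0, -1.0, -0.001]]
ft_force: [0.1, -0.6, -0.3]
grip_width: 0.0446
```

{"name": "carry_out", "arguments": {"plan": [[[-0.012,0,0.009],[0,0,0],0.035],[[-0.019,0,0.013],[0,-0.1,0],0.035],[[-0.023,0.001,0.018],[0,-0.1,0],0.035],[[-0.027,0,0.02],[0,0,0],0.035],[[-0.027,0,0.02],[0,-0.1,0],0.035],[[-0.024,0.001,0.017],[0,-0.1,0],0.035],[[-0.018,0,0.014],[0,-0.1,0],0.035],[[-0.012,0,0.009],[0,0,0],0.035]]}}

```text
time_s: 38.88
position: [0.5983, 0.1227, 0.127]
tool_rot: [[0.19, 0.0, 0.982], [-0.982, 0.0, 0.19], [0.0, -1.0, 0.0]]
ft_force: [0.2, -0.4, -1.5]
grip_width: 0.0448
```

Run:
```python
from fit import *
p=env.get_image('scene'); o=env.observe(); print(o['position'],phi(o['tool_rot']),o['grip_width'],o['ft_force'])
im=cv2.resize(p['image'][120:240,280:400,::-1],None,fx=5,fy=5,interpolation=cv2.INTER_CUBIC)
z=o['position'][2]-.0085
for u,v in (proj(p,box(*o['position'][:2],11,.066,.046,z,z+.032))-[280,120])*5: cv2.circle(im,(int(u),int(v)),3,(0,0,255),-1)
cv2.imwrite('pics/z16.png',im); save(p,'pics/s16.png')
plan((.5985,.121,.094,11),.035,4)
```

```text
[0.59863068 0.12375035 0.12699658] 11.013815332284615 0.044645857308388374 [-0.54916127  1.34931356 -0.97693798]
at [0.5986 0.1238 0.127 ] phi 11.01 t 38.92 w 0.0446 F [-0.5  1.3 -1. ]
max 0.011 0.0 end [0.5982 0.1206 0.094 ] 11.01
[[[0.001,0.006,0.0],[0.0,0.0,0.0],0.035],[[0.0,0.01,0.0],[0.0,0.0,0.0],0.035],[[0.001,0.011,-0.001],[0.0,0.0,0.0],0.035],[[0.001,0.006,0.0],[0.0,0.0,0.0],0.035]]
```

View pics/z16.png

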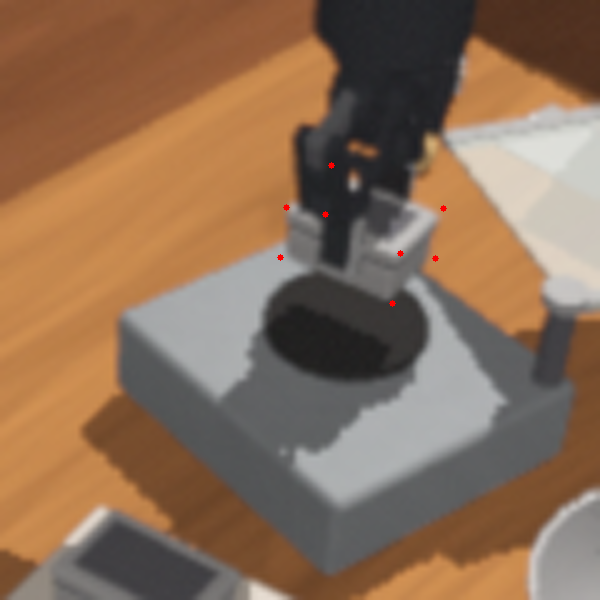

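Tin3 is held level and matches the predicted corners to about 1-2 mm, centred over the pad. Pressing.

{"name": "carry_out", "arguments": {"plan": [[[0.001,0.01,0],[0,0,0],0.035],[[0,0.014,0],[0,0,0],0.035],[[0,0.01,0],[0,0,0],0.035],[[0,0.005,0],[0,0,0],0.035],[[0,0.003,0],[0,0,0],0.035],[[0,0.003,0],[0,0,0],0.035],[[0,0.003,0],[0,0,0],0.035],[[0,0,0],[0,0,0],0.035]]}}

```text
time_s: 39.92
position: [0.5977, 0.1203, 0.0801]
tool_rot: [[0.19, 0.0, 0.982], [-0.982, -0.001, 0.19], [0.001, -1.0, 0.0]]
ft_force: [-4.9, -2.3, 8.5]
grip_width: 0.0446
```

{"name": "carry_out", "arguments": {"plan": [[[0,0.002,0],[0,0,0],0.035],[[0,0.002,0],[0,0,0],0.035],[[0,0,0],[0,0,0],0.035]]}}

```text
time_s: 40.3
position: [0.5978, 0.1203, 0.079]
tool_rot: [[0.19, 0.003, 0.982], [-0.982, -0.001, 0.19], [0.001, -1.0, 0.003]]
ft_force: [-12.4, -2.8, 28.1]
grip_width: 0.0446
```

{"name": "carry_out", "arguments": {"plan": [[[0,0,0],[0,0,0],0.035],[[0,0,0],[0,0,0],0.035],[[0,0,0],[0,0,0],0.035],[[0,0,0],[0,0,0],0.035],[[0,0,0],[0,0,0],0.035],[[0,0,0],[0,0,0],0.035],[[0,0,0],[0,0,0],0.035],[[0,0,0],[0,0,0],0.035]]}}

```text
time_s: 41.3
position: [0.5978, 0.1203, 0.079]
tool_rot: [[0.19, 0.003, 0.982], [-0.982, -0.001, 0.19], [0.001, -1.0, 0.003]]
ft_force: [-13.1, -3.3, 27.2]
grip_width: 0.0449
```

Run:
```python
from h import *
p=env.get_image('scene'); o=env.observe(); print(o['position'],o['grip_width'],o['ft_force'],o['time_s'])
im=cv2.resize(p['image'][120:240,280:400,::-1],None,fx=5,fy=5,interpolation=cv2.INTER_CUBIC); cv2.imwrite('pics/z17.png',im)
```

```text
[0.59779581 0.120321   0.07896797] 0.044683527427452505 [-12.31928369  -2.19813982  27.55835208] 41.35
```

View pics/z17.png

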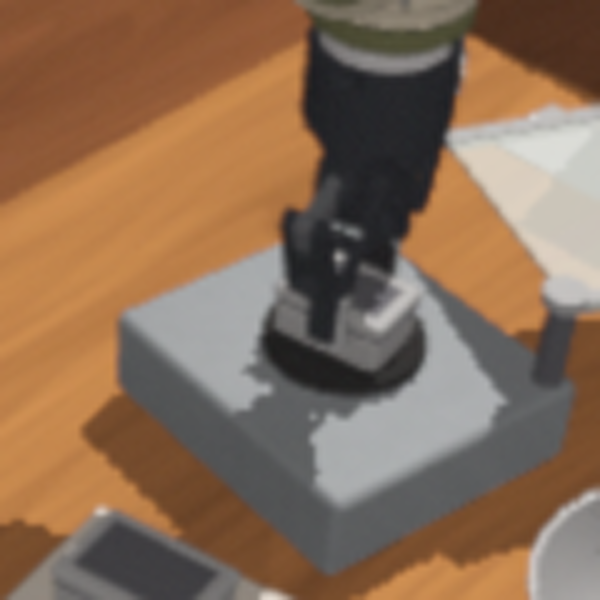

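{"name": "carry_out", "arguments": {"plan": [[[0,0,0],[0,0,0],0.035],[[0,0,0],[0,0,0],0.035],[[0,0,0],[0,0,0],0.035],[[0,-0.008,0],[0,0,0],0.035],[[0,-0.014,0],[0,0,0],0.035],[[0,-0.016,0],[0,0,0],0.035],[[0,-0.014,0],[0,0,0],0.035],[[0,0,0],[0,0,0],0.035]]}}

```text
time_s: 42.35
position: [0.5983, 0.1206, 0.1285]
tool_rot: [[0.19, 0.002, 0.982], [-0.982, 0.0, 0.19], [0.0, -1.0, 0.002]]
ft_force: [0.2, -1.3, -1.7]
grip_width: 0.0448
```

Run:
```python
from fit import *
p=env.get_image('scene');o=env.observe(); print(o['position'],phi(o['tool_rot']),o['grip_width'],o['ft_force'])
im=cv2.resize(p['image'][120:240,280:400,::-1],None,fx=5,fy=5,interpolation=cv2.INTER_CUBIC)
z=o['position'][2]-.009
for u,v in (proj(p,box(*o['position'][:2],11,.066,.046,z,z+.032))-[280,120])*5: cv2.circle(im,(int(u),int(v)),3,(0,0,255),-1)
cv2.imwrite('pics/z18.png',im)
plan((.637,-.0674,.124,11.1),.035,9)
```

```text
[0.59781555 0.1205822  0.12761264] 10.954068288234199 0.04482200278996948 [-0.00507192  0.41963581 -2.32167266]
at [0.5978 0.1206 0.1276] phi 10.95 t 42.4 w 0.0448 F [-0.   0.4 -2.3]
max 0.028 0.1 end [ 0.6374 -0.0673  0.1236] 11.05
[[[0.012,0.0,0.0],[0.0,0.0,0.0],0.035],[[0.019,0.001,0.0],[0.0,0.0,0.0],0.035],[[0.023,0.0,0.001],[0.0,0.0,0.0],0.035],[[0.028,0.001,0.0],[0.0,-0.1,0.0],0.035],[[0.028,0.0,0.001],[0.0,0.0,0.0],0.035],[[0.028,0.001,0.0],[0.0,0.0,0.0],0.035],[[0.023,0.0,0.0],[0.0,0.0,0.0],0.035],[[0.019,0.0,0.0],[0.0,0.0,0.0],0.035]]
[[[0.012,0.001,0.001],[0.0,0.0,0.0],0.035]]
```

View pics/z18.png

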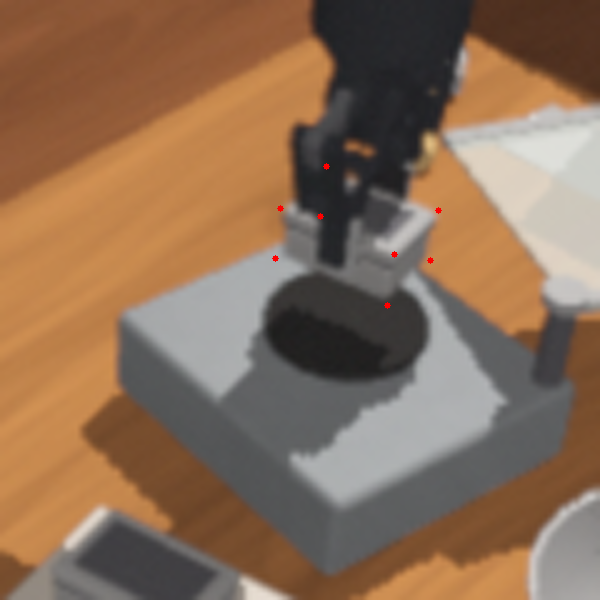

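Tin3 was pressed on the pad centre and held, and is still gripped. Moving over the block.

{"name": "carry_out", "arguments": {"plan": [[[0.014,0,0],[0,0,0],0.035],[[0.022,0,0],[0,0,0],0.035],[[0.028,0,0.001],[0,0,0],0.035],[[0.031,0,0],[0,0,0],0.035],[[0.032,0,0.001],[0,0,0],0.035],[[0.029,0,0],[0,0,0],0.035],[[0.022,0,0],[0,-0.1,0],0.035],[[0.014,0,0],[0,0,0],0.035]]}}

```text
time_s: 43.4
position: [0.6362, -0.0693, 0.127]
tool_rot: [[0.191, -0.0, 0.982], [-0.982, 0.0, 0.191], [-0.0, -1.0, -0.0]]
ft_force: [0.3, 1.0, 0.2]
grip_width: 0.0442
```

Run:
```python
from h import *
plan((.637,-.0675,.064,11.1),.035,7)
```

```text
at [ 0.6362 -0.0693  0.127 ] phi 10.98 t 43.4 w 0.0442 F [0.3 1.  0.2]
max 0.012 0.1 end [ 0.6368 -0.0672  0.064 ] 11.08
[[[0.0,0.005,0.0],[0.0,0.0,0.0],0.035],[[0.0,0.009,0.0],[0.0,0.0,0.0],0.035],[[-0.001,0.012,0.0],[0.0,0.0,0.0],0.035],[[0.0,0.012,0.001],[0.0,-0.1,0.0],0.035],[[0.0,0.011,0.0],[0.0,0.0,0.0],0.035],[[0.0,0.009,0.0],[0.0,0.0,0.0],0.035],[[-0.001,0.005,0.0],[0.0,0.0,0.0],0.035]]
```

{"name": "carry_out", "arguments": {"plan": [[[0,0.005,0],[0,0,0],0.035],[[0,0.009,0],[0,0,0],0.035],[[-0.001,0.012,0],[0,0,0],0.035],[[0,0.012,0.001],[0,-0.1,0],0.035],[[0,0.011,0],[0,0,0],0.035],[[0,0.009,0],[0,0,0],0.035],[[0,0.004,0],[0,0,0],0.035],[[0,0,0],[0,0,0],0.035]]}}

```text
time_s: 44.4
position: [0.6369, -0.0665, 0.0652]
tool_rot: [[0.193, -0.0, 0.981], [-0.981, 0.0, 0.193], [-0.0, -1.0, -0.0]]
ft_force: [0.1, 0.3, -0.4]
grip_width: 0.0448
```

Run:
```python
from h import *
for i,n in enumerate(['scene']):
    p=env.get_image(n); im=cv2.resize(p['image'][190:280,250:360,::-1],None,fx=7,fy=6.6,interpolation=cv2.INTER_CUBIC); cv2.imwrite('pics/z19.png',im)
o=env.observe();print(o['position'],o['grip_width'])
```

```text
[ 0.63711216 -0.06648778  0.06552837] 0.04464482174691747
```

View pics/z19.png

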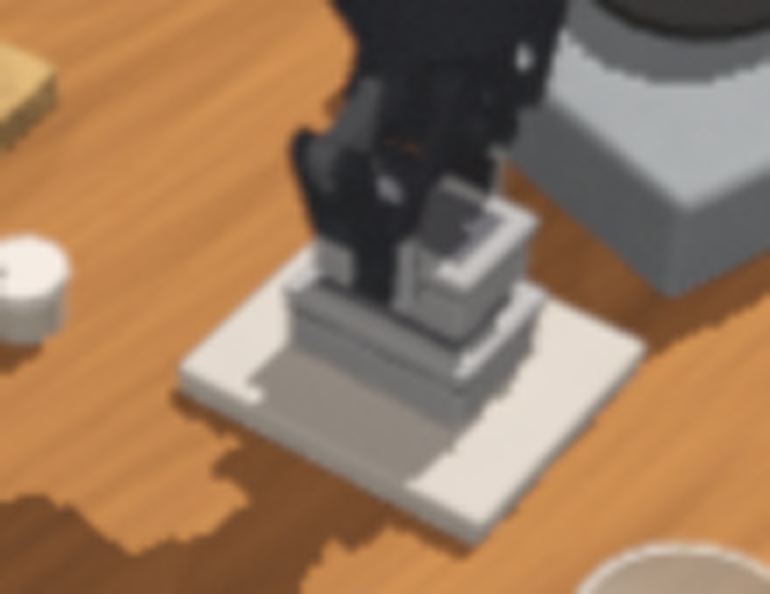

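{"name": "carry_out", "arguments": {"plan": [[[0.001,0.003,0],[0,0,0],0.035],[[0,0.003,0],[0,0,0],0.035],[[0,0.001,0],[0,0,0],0.035],[[0,0,0],[0,0,0],0.035]]}}

```text
time_s: 44.95
position: [0.6372, -0.0674, 0.0583]
tool_rot: [[0.193, 0.0, 0.981], [-0.981, 0.0, 0.193], [-0.0, -1.0, 0.0]]
ft_force: [-0.1, -0.4, -1.8]
grip_width: 0.0449
```

{"name": "carry_out", "arguments": {"plan": [[[0,0.001,0],[0,0,0],0.035],[[0,0,0],[0,0,0],0.035]]}}

```text
time_s: 45.2
position: [0.6373, -0.0674, 0.0582]
tool_rot: [[0.194, 0.001, 0.981], [-0.981, -0.0, 0.194], [0.0, -1.0, 0.001]]
ft_force: [-2.7, 0.4, 4.7]
grip_width: 0.0445
```

{"name": "carry_out", "arguments": {"plan": [[[0,-0.001,0],[0,0,0],0.04],[[0,0,0],[0,0,0],0.055],[[0,0,0],[0,0,0],0.07],[[0,0,0],[0,0,0],0.07],[[0,-0.015,0],[0,0,0],0.07],[[0,-0.035,0],[0,0,0],0.07],[[0,-0.045,0],[0,0,0],0.07],[[0,-0.045,0],[0,0,0],0.07]]}}

```text
time_s: 46.2
position: [0.637, -0.0674, 0.201]
tool_rot: [[0.193, 0.001, 0.981], [-0.981, -0.0, 0.193], [0.0, -1.0, 0.001]]
ft_force: [0.3, -0.4, -1.2]
grip_width: 0.0703
```

Run:
```python
from h import *
p=env.get_image('scene'); cv2.imwrite('pics/z20.png',cv2.resize(p['image'][190:280,250:360,::-1],None,fx=7,fy=6.6,interpolation=cv2.INTER_CUBIC)); save(p,'pics/s20.png')
H=np.array([.69,.18])
plan((.60,.22,.245,60),.05,12)
plan((.6425,.390,.24,102.5),.05,8,start=(.60,.22,.245,60))
```

```text
at [ 0.6389 -0.0678  0.2078] phi 11.16 t 46.25 w 0.0702 F [ 0.5 -0.   5.1]
max 0.03 5.4 end [0.5997 0.2198 0.2453] 59.96
[[[-0.013,-0.002,0.001],[0.0,-2.1,0.0],0.05],[[-0.018,-0.002,0.002],[0.0,-3.1,0.1],0.05],[[-0.023,-0.003,0.003],[-0.1,-4.0,0.0],0.05],[[-0.027,-0.004,0.006],[0.0,-4.6,0.1],0.05],[[-0.029,-0.004,0.009],[-0.1,-5.2,0.0],0.05],[[-0.03,-0.004,0.013],[0.0,-5.4,0.1],0.05],[[-0.029,-0.004,0.015],[-0.1,-5.4,0.0],0.05],[[-0.025,-0.004,0.017],[0.0,-5.2,0.1],0.05]]
[[[-0.022,-0.004,0.017],[0.0,-4.7,0.0],0.05],[[-0.017,-0.003,0.016],[-0.1,-3.9,0.1],0.05],[[-0.013,-0.002,0.014],[0.0,-3.1,0.0],0.05],[[-0.008,-0.002,0.009],[0.0,-2.1,0.1],0.05]]
at [0.6   0.22  0.245] phi 60.0 t 46.25 w 0.0702 F [ 0.5 -0.   5.1]
max 0.029 7.1 end [0.6421 0.3899 0.24  ] 102.5
[[[-0.004,0.0,0.012],[0.0,-3.1,0.0],0.05],[[-0.004,0.001,0.02],[0.0,-4.9,0.0],0.05],[[-0.004,0.001,0.025],[0.0,-6.2,0.0],0.05],[[0.0,0.001,0.029],[0.0,-7.1,0.0],0.05],[[0.002,0.0,0.029],[0.0,-7.0,0.0],0.05],[[0.006,0.001,0.025],[0.0,-6.2,0.0],0.05],[[0.006,0.001,0.019],[0.0,-4.9,0.0],0.05],[[0.005,0.0,0.012],[0.0,-3.1,0.0],0.05]]
```

View pics/z20.png

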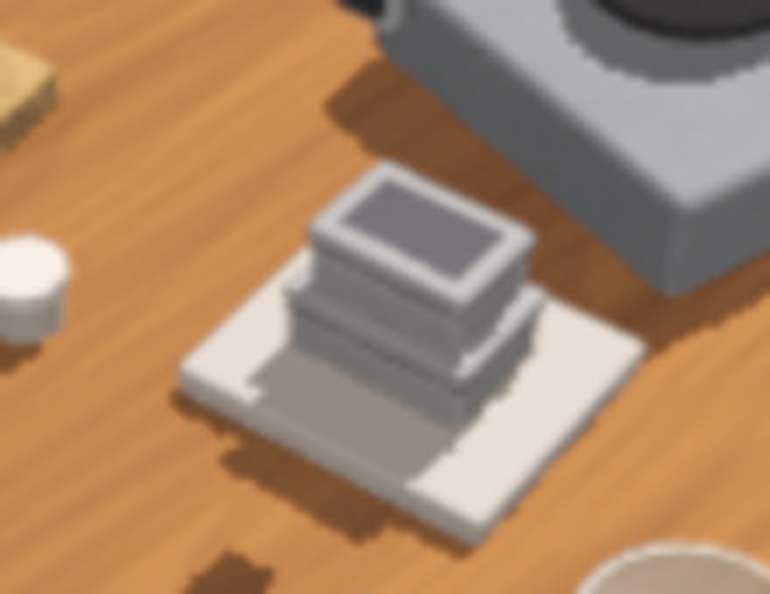

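View pics/s20.png

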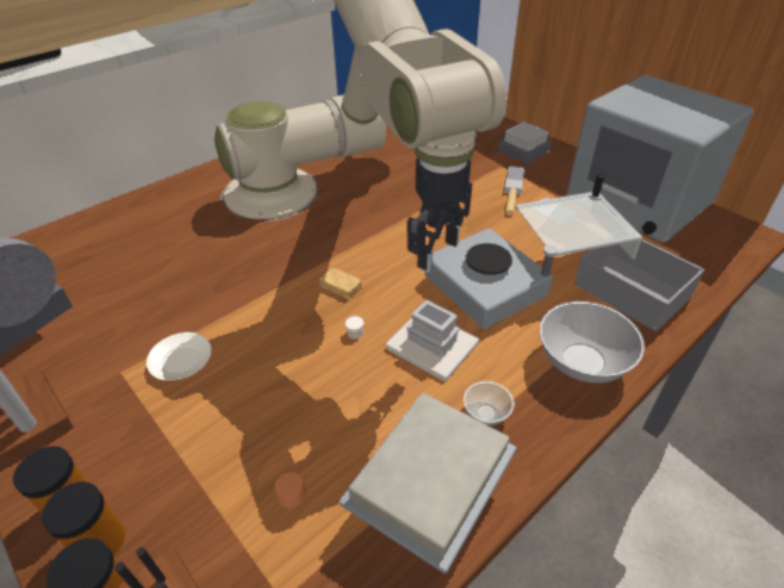

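The stack is square and centred, tin2 below tin3, with the brick still out at (340,283). On to the guard handle.

{"name": "carry_out", "arguments": {"plan": [[[-0.013,-0.002,0.001],[0,-2.1,0],0.05],[[-0.018,-0.002,0.002],[0,-3.1,0],0.05],[[-0.023,-0.003,0.003],[0,-4,0],0.05],[[-0.027,-0.004,0.006],[0,-4.6,0],0.05],[[-0.029,-0.004,0.009],[0,-5.2,0],0.05],[[-0.03,-0.004,0.013],[0,-5.4,0],0.05],[[-0.029,-0.004,0.015],[0,-5.4,0],0.05],[[-0.025,-0.004,0.017],[0,-5.2,0],0.05]]}}

```text
time_s: 47.25
position: [0.6089, 0.1414, 0.225]
tool_rot: [[0.726, -0.001, 0.688], [-0.688, 0.0, 0.726], [-0.001, -1.0, -0.001]]
ft_force: [0.0, -0.1, 0.0]
grip_width: 0.0499
```

{"name": "carry_out", "arguments": {"plan": [[[-0.022,-0.004,0.017],[0,-4.7,0],0.05],[[-0.017,-0.003,0.016],[0,-3.9,0],0.05],[[-0.013,-0.002,0.014],[0,-3.1,0],0.05],[[-0.008,-0.002,0.009],[0,-2.1,0],0.05]]}}

```text
time_s: 47.75
position: [0.5977, 0.2217, 0.2361]
tool_rot: [[0.867, -0.001, 0.497], [-0.497, -0.0, 0.867], [-0.001, -1.0, -0.0]]
ft_force: [1.2, 0.1, -0.2]
grip_width: 0.0503
```

Run:
```python
from h import *
plan((.643,.390,.24,102.5),.05,8)
```

```text
at [0.5977 0.2217 0.2361] phi 60.17 t 47.75 w 0.0503 F [ 1.2  0.1 -0.2]
max 0.029 7.0 end [0.6435 0.3899 0.24  ] 102.47
[[[-0.003,0.0,0.012],[0.0,-3.1,0.0],0.05],[[-0.004,-0.001,0.02],[0.0,-4.9,0.0],0.05],[[-0.003,0.0,0.025],[0.0,-6.2,0.0],0.05],[[-0.001,-0.001,0.029],[0.0,-7.0,0.0],0.05],[[0.004,-0.001,0.029],[0.0,-6.9,0.0],0.05],[[0.006,0.0,0.025],[0.0,-6.3,0.0],0.05],[[0.006,-0.001,0.019],[0.0,-4.8,0.0],0.05],[[0.006,0.0,0.011],[0.0,-3.1,0.0],0.05]]
```

{"name": "carry_out", "arguments": {"plan": [[[-0.003,0,0.012],[0,-3.1,0],0.05],[[-0.004,-0.001,0.02],[0,-4.9,0],0.05],[[-0.003,0,0.025],[0,-6.2,0],0.05],[[-0.001,-0.001,0.029],[0,-7,0],0.05],[[0.004,-0.001,0.029],[0,-6.9,0],0.05],[[0.006,0,0.025],[0,-6.3,0],0.05],[[0.006,-0.001,0.019],[0,-4.8,0],0.05],[[0.006,0,0.011],[0,-3.1,0],0.05]]}}

```text
time_s: 48.75
position: [0.645, 0.3892, 0.2397]
tool_rot: [[0.976, -0.0, -0.216], [0.216, -0.0, 0.976], [-0.0, -1.0, -0.0]]
ft_force: [0.5, -0.6, 0.8]
grip_width: 0.0498
```

Run:
```python
from h import *
p=env.get_image('scene'); cv2.imwrite('pics/z21.png',cv2.resize(p['image'][80:200,350:500,::-1],None,fx=5,fy=5,interpolation=cv2.INTER_CUBIC))
u=proj(p,[(.6432,.39,.168),(.6432,.39,.116)]); print((u-[350,80])*5)
plan((.643,.390,.134,102.5),.05,6)
```

```text
[[389.96262457 224.7979525 ]
 [368.63151136 303.81837466]]
at [0.6451 0.3901 0.2392] phi 102.62 t 48.8 w 0.0496 F [0.2 1.  0.2]
max 0.023 0.1 end [0.643  0.3897 0.1342] 102.52
[[[0.0,0.011,0.0],[0.0,0.0,0.0],0.05],[[-0.001,0.019,0.0],[0.0,0.0,0.0],0.05],[[0.0,0.023,0.0],[0.0,0.1,0.0],0.05],[[0.0,0.022,0.0],[0.0,0.0,0.0],0.05],[[-0.001,0.019,0.0],[0.0,0.0,0.0],0.05],[[0.0,0.011,0.0],[0.0,0.0,0.0],0.05]]
```

View pics/z21.png

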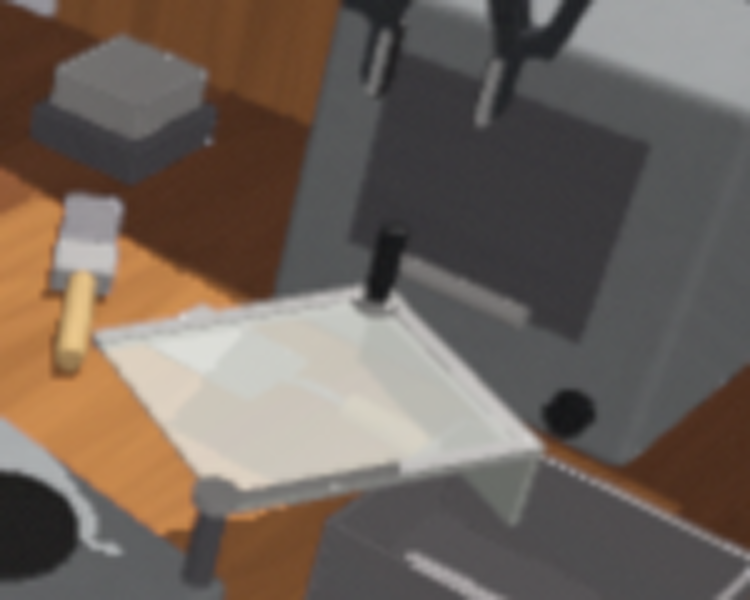

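The rod at zoom (392,232)-(377,305) agrees with the projected position. I'll descend and grip.

{"name": "carry_out", "arguments": {"plan": [[[0,0.015,0],[0,0,0],0.05],[[-0.001,0.025,0],[0,0,0],0.05],[[0,0.028,0],[0,0,0],0.05],[[0,0.022,0],[0,0,0],0.05],[[0,0.015,0],[0,0,0],0.05],[[0,0,0],[0,0,0],0.01],[[0,0,0],[0,0,0],0.01],[[0,0,0],[0,0,0],0.01]], "force": 25}}

```text
time_s: 49.8
position: [0.6442, 0.3881, 0.1365]
tool_rot: [[0.977, 0.002, -0.212], [0.212, 0.001, 0.977], [0.002, -1.0, 0.0]]
ft_force: [0.7, -0.4, 0.8]
grip_width: 0.0148
```

Run:
```python
from arc import *
arc(np.array([.69,.18]),-40,4,.01,r=.2155)
```

```text
pos [0.6442 0.3881 0.1365] ang 102.42476205248543 r 0.2130795941430285 F [ 0.7 -0.4  0.8] w 0.014768910229401775 phi 102.24983127147357
[[[-0.015,0.0,0.002],[0,-4.0,0],0.01],[[-0.015,0.0,-0.001],[0,-4.0,0],0.01],[[-0.015,0.0,0.0],[0,-4.0,0],0.01],[[-0.015,0.0,-0.001],[0,-4.0,0],0.01],[[-0.015,0.0,0.0],[0,-4.0,0],0.01],[[-0.015,0.0,-0.001],[0,-4.0,0],0.01],[[-0.015,0.0,-0.001],[0,-4.0,0],0.01],[[-0.015,0.0,0.0],[0,-4.0,0],0.01]]
[[[-0.015,0.0,-0.001],[0,-4.0,0],0.01],[[-0.015,0.0,0.0],[0,-4.0,0],0.01]]
```

{"name": "carry_out", "arguments": {"plan": [[[-0.008,0,0],[0,-2,0],0.01],[[-0.015,0,-0.001],[0,-4,0],0.01],[[-0.015,0,-0.001],[0,-4,0],0.01],[[-0.015,0,0],[0,-4,0],0.01],[[-0.015,0,-0.001],[0,-4,0],0.01],[[-0.015,0,0],[0,-4,0],0.01],[[-0.015,0,-0.001],[0,-4,0],0.01],[[-0.015,0,0],[0,-4,0],0.01]]}}

```text
time_s: 50.8
position: [0.5437, 0.3367, 0.1364]
tool_rot: [[0.737, 0.002, -0.676], [0.676, 0.001, 0.737], [0.002, -1.0, -0.001]]
ft_force: [3.1, -1.2, 3.1]
grip_width: 0.0153
```

Run:
```python
from arc import *
arc(np.array([.69,.18]),-36,4.5,.01,r=.2145)
```

```text
pos [0.5437 0.3367 0.1364] ang 133.03539698020765 r 0.2144120404421098 F [ 3.1 -1.2  3.1] w 0.01532543248770187 phi 132.50273831594976
[[[-0.017,0.0,-0.001],[0,-4.5,0],0.01],[[-0.017,0.0,-0.001],[0,-4.5,0],0.01],[[-0.016,0.0,0.0],[0,-4.5,0],0.01],[[-0.017,0.0,-0.001],[0,-4.5,0],0.01],[[-0.017,0.0,-0.001],[0,-4.5,0],0.01],[[-0.017,0.0,-0.001],[0,-4.5,0],0.01],[[-0.017,0.0,-0.001],[0,-4.5,0],0.01],[[-0.017,0.0,0.0],[0,-4.5,0],0.01]]
```

{"name": "carry_out", "arguments": {"plan": [[[-0.017,0,-0.001],[0,-4.5,0],0.01],[[-0.017,0,-0.001],[0,-4.5,0],0.01],[[-0.016,0,0],[0,-4.5,0],0.01],[[-0.017,0,-0.001],[0,-4.5,0],0.01],[[-0.017,0,-0.001],[0,-4.5,0],0.01],[[-0.017,0,-0.001],[0,-4.5,0],0.01],[[-0.017,0,-0.001],[0,-4.5,0],0.01],[[-0.017,0,0],[0,-4.5,0],0.01]]}}

```text
time_s: 51.8
position: [0.4786, 0.2206, 0.1364]
tool_rot: [[0.199, 0.003, -0.98], [0.98, 0.001, 0.199], [0.001, -1.0, -0.002]]
ft_force: [4.2, -0.1, 2.0]
grip_width: 0.0153
```

Run:
```python
from arc import *
arc(np.array([.69,.18]),-36,4.5,.01,r=.2155)
```

```text
pos [0.4786 0.2206 0.1364] ang 169.1167914737403 r 0.2152483041906942 F [ 4.2 -0.1  2. ] w 0.015321487081569482 phi 168.52932011253893
[[[-0.017,0.0,-0.001],[0,-4.5,0],0.01],[[-0.017,0.0,0.0],[0,-4.5,0],0.01],[[-0.017,0.0,-0.001],[0,-4.5,0],0.01],[[-0.017,0.0,-0.001],[0,-4.5,0],0.01],[[-0.017,0.0,-0.001],[0,-4.5,0],0.01],[[-0.016,0.0,-0.001],[0,-4.5,0],0.01],[[-0.017,0.0,-0.001],[0,-4.5,0],0.01],[[-0.017,0.0,-0.001],[0,-4.5,0],0.01]]
```

{"name": "carry_out", "arguments": {"plan": [[[-0.017,0,0],[0,-4.5,0],0.01],[[-0.017,0,0],[0,-4.5,0],0.01],[[-0.017,0,-0.001],[0,-4.5,0],0.01],[[-0.017,0,-0.001],[0,-4.5,0],0.01],[[-0.017,0,-0.001],[0,-4.5,0],0.01],[[-0.016,0,-0.001],[0,-4.5,0],0.01],[[-0.017,0,0],[0,-4.5,0],0.01],[[-0.014,0,-0.001],[0,-3.5,0],0.01]]}}

```text
time_s: 52.8
position: [0.4937, 0.0917, 0.1364]
tool_rot: [[-0.398, 0.006, -0.917], [0.917, 0.001, -0.398], [-0.001, -1.0, -0.006]]
ft_force: [8.6, 5.1, -0.5]
grip_width: 0.0153
```

Run:
```python
from arc import *
arc(np.array([.69,.18]),-6,1.5,.01,r=.216)
```

```text
pos [0.4937 0.0917 0.1364] ang 204.2090722494326 r 0.21523643914404839 F [ 8.6  5.1 -0.5] w 0.015292088805790183 phi 203.44903503215366
[[[-0.006,0.0,0.001],[0,-1.5,0],0.01],[[-0.005,0.0,-0.001],[0,-1.5,0],0.01],[[-0.006,0.0,0.0],[0,-1.5,0],0.01],[[-0.006,0.0,0.0],[0,-1.5,0],0.01]]
```

{"name": "carry_out", "arguments": {"plan": [[[-0.006,0,-0.001],[0,-1.5,0],0.01],[[-0.006,0,0],[0,-1.5,0],0.01],[[-0.006,0,-0.001],[0,-1.5,0],0.01],[[0,0,0],[0,0,0],0.01]]}}

```text
time_s: 53.3
position: [0.5016, 0.0761, 0.1364]
tool_rot: [[-0.467, 0.002, -0.884], [0.884, -0.0, -0.467], [-0.001, -1.0, -0.002]]
ft_force: [0.7, 1.7, 6.8]
grip_width: 0.0153
```

Run:
```python
from arc import *
arc(np.array([.69,.18]),-3,1,.01,r=.216)
```

```text
pos [0.5016 0.0761 0.1364] ang 208.8868049553157 r 0.21513195412222508 F [0.7 1.7 6.8] w 0.015294909103227228 phi 207.844735441092
[[[-0.004,0.0,0.001],[0,-1.0,0],0.01],[[-0.004,0.0,0.0],[0,-1.0,0],0.01],[[-0.003,0.0,0.0],[0,-1.0,0],0.01]]
```

{"name": "carry_out", "arguments": {"plan": [[[-0.004,0,0],[0,-1,0],0.01],[[-0.004,0,0],[0,-1,0],0.01],[[0,0,0],[0,0,0],0.01]]}}

```text
time_s: 53.68
position: [0.5039, 0.0721, 0.1363]
tool_rot: [[-0.498, -0.0, -0.867], [0.867, 0.006, -0.498], [0.005, -1.0, -0.003]]
ft_force: [-3.8, 16.7, 10.2]
grip_width: 0.0153
```

{"name": "carry_out", "arguments": {"plan": [[[-0.002,0,0],[0,0,0],0.01],[[0,0,0],[0,0,0],0.01]]}}

```text
time_s: 53.92
position: [0.5039, 0.072, 0.1363]
tool_rot: [[-0.498, -0.002, -0.867], [0.867, 0.008, -0.498], [0.008, -1.0, -0.002]]
ft_force: [-7.2, 26.6, 13.6]
grip_width: 0.0155
```

Firm stop, so the guard is shut. Unload, open the fingers and rise.

{"name": "carry_out", "arguments": {"plan": [[[0.004,0,0],[0,0,0],0.01],[[0,0,0],[0,0,0],0.05],[[0,0,0],[0,0,0],0.05],[[0,0,0],[0,0,0],0.05],[[0,-0.02,0],[0,0,0],0.05],[[0,-0.035,0],[0,0,0],0.05],[[0,-0.04,0],[0,0,0],0.05],[[0,-0.03,0],[0,0,0],0.05]]}}

```text
time_s: 54.92
position: [0.5041, 0.0706, 0.2618]
tool_rot: [[-0.496, 0.001, -0.868], [0.868, -0.0, -0.496], [-0.001, -1.0, -0.001]]
ft_force: [0.8, -1.0, 0.9]
grip_width: 0.0498
```

{"name": "carry_out", "arguments": {"plan": [[[0.015,0,0.02],[0,0,0],0.05],[[0.015,0,0.03],[0,0,0],0.05],[[0.015,0,0.03],[0,0,0],0.05],[[0.01,0,0.02],[0,0,0],0.05],[[0,0,0],[0,0,0],0.05]]}}

```text
time_s: 55.55
position: [0.3892, 0.0689, 0.2605]
tool_rot: [[-0.496, 0.0, -0.868], [0.868, -0.0, -0.496], [-0.0, -1.0, -0.0]]
ft_force: [0.7, -0.2, 0.6]
grip_width: 0.0499
```

Run:
```python
from fit import *
for n in ['top','scene']:
    p=env.get_image(n); save(p,f'pics/f_{n}.png')
    b=(150,280,150,330) if n=='top' else (130,290,230,410)
    cv2.imwrite(f'pics/fz_{n}.png',cv2.resize(p['image'][b[0]:b[1],b[2]:b[3],::-1],None,fx=4.3 if n=='top' else 3.7,fy=4.3 if n=='top' else 3.7,interpolation=cv2.INTER_CUBIC))
    for t,z in [('brick',.022),('dish',.036),('saucer',.018)]:
        for a in env.outline_of(t,p)[:1]: print(n,t,a['conf'],at(p,*a['pixel'],z)[:2].round(3))
o=env.observe();print(o['time_s'],o['position'])
```

```text
top brick 0.92 [ 0.444 -0.109]
top dish 0.77 [ 0.795 -0.113]
top saucer 0.93 [ 0.352 -0.418]
scene brick 0.63 [ 0.457 -0.111]
scene dish 0.86 [ 0.798 -0.119]
scene saucer 0.58 [ 0.36  -0.419]
55.95 [0.39033728 0.06894669 0.26012675]
```

View pics/fz_top.png

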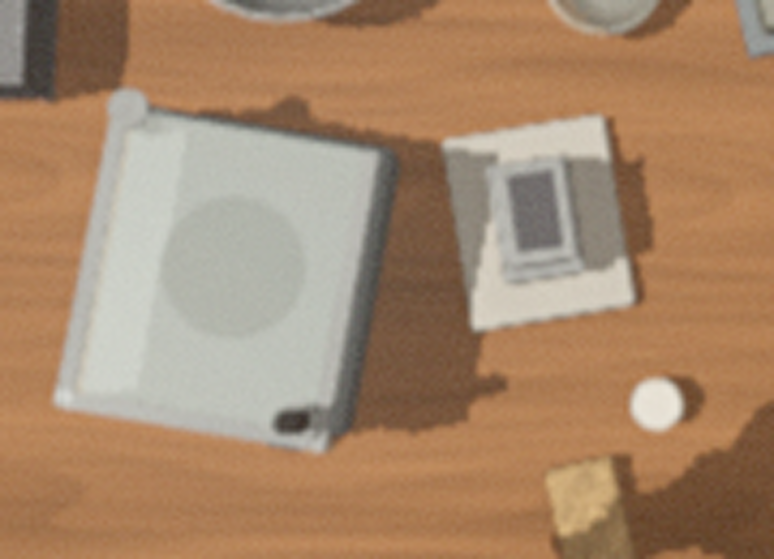

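View pics/fz_scene.png

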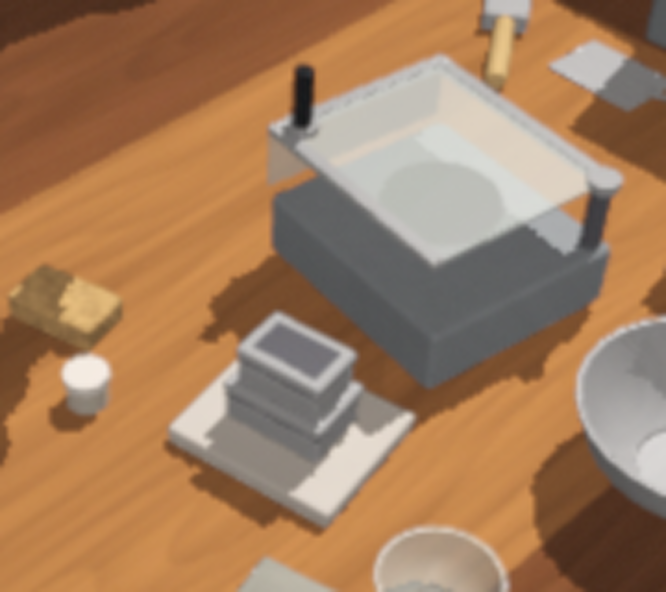

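View pics/f_scene.png

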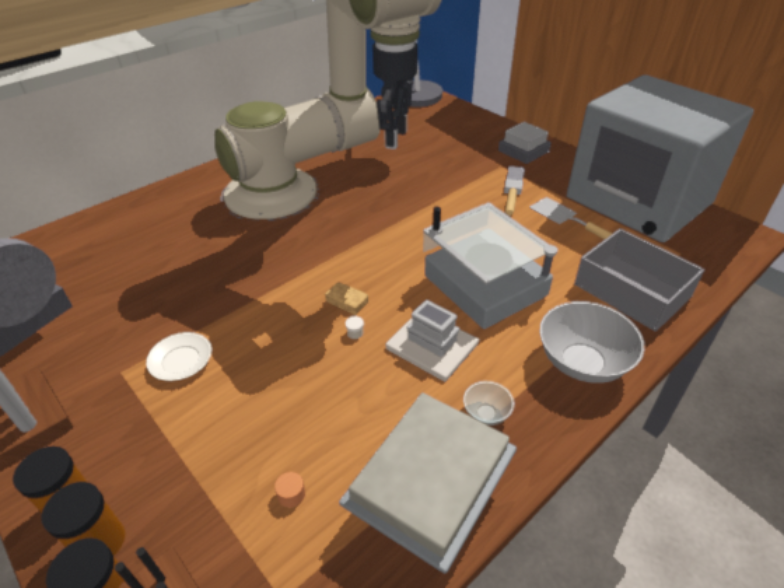

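The guard is shut and the stack is good. The brick, though, has been knocked about 5 cm toward the block (now around (345,297)), so I'll move it well away again.

Run:
```python
from fit import *
for n in ['top','scene']:
    p=env.get_image(n)
    for a in env.outline_of('brick',p)[:1]: print(n,a['conf'],np.round(fitbox(p,a['mask'],.447,-.107,14,.075,.045,0,.022),4),a['mask'].sum())
    if n=='top':
        T=lambda u,v,z:at(p,150+v/4.3,150+u/4.3,z)[:2]
        for A,B,z in [((60,402),(325,448),.116),((150,108),(390,152),.06),((385,170),(345,432),.06)]:
            d=T(*B,z)-T(*A,z); print(np.degrees(np.arctan2(d[1],d[0])))
```

```text
top 0.63 [ 0.4432 -0.1047 12.8584  9.3199] 432
-98.56113148413986
-99.05269758240306
173.157037301215
```

Run:
```python
from h import *
plan((.443,-.105,.12,193),.085,8)
plan((.443,-.105,.006,193),.085,6,start=(.443,-.105,.12,193))
```

```text
at [0.3901 0.069  0.2603] phi -150.24 t 56.15 w 0.0496 F [ 0.2  0.4 -0.1]
max 0.03 2.8 end [ 0.4426 -0.1047  0.1203] -167.04
[[[-0.013,0.01,0.003],[0.0,1.2,0.0],0.085],[[-0.02,0.016,0.004],[0.0,1.9,0.0],0.085],[[-0.027,0.021,0.005],[0.0,2.5,0.0],0.085],[[-0.03,0.023,0.003],[0.0,2.8,0.0],0.085],[[-0.029,0.023,0.003],[0.0,2.7,0.0],0.085],[[-0.027,0.021,0.001],[0.0,2.5,0.0],0.085],[[-0.021,0.016,-0.001],[0.0,1.9,0.0],0.085],[[-0.013,0.01,0.0],[0.0,1.3,0.0],0.085]]
at [ 0.443 -0.105  0.12 ] phi -167.0 t 56.15 w 0.0496 F [ 0.2  0.4 -0.1]
max 0.025 0.0 end [ 0.443 -0.105  0.006] -167.0
[[[0.0,0.012,0.0],[0.0,0.0,0.0],0.085],[[0.0,0.02,0.0],[0.0,0.0,0.0],0.085],[[0.0,0.025,0.0],[0.0,0.0,0.0],0.085],[[0.0,0.025,0.0],[0.0,0.0,0.0],0.085],[[0.0,0.02,0.0],[0.0,0.0,0.0],0.085],[[0.0,0.012,0.0],[0.0,0.0,0.0],0.085]]
```

{"name": "carry_out", "arguments": {"plan": [[[-0.013,0.01,0.003],[0,1.2,0],0.085],[[-0.02,0.016,0.004],[0,1.9,0],0.085],[[-0.027,0.021,0.005],[0,2.5,0],0.085],[[-0.03,0.023,0.003],[0,2.8,0],0.085],[[-0.029,0.023,0.003],[0,2.7,0],0.085],[[-0.027,0.021,0.001],[0,2.5,0],0.085],[[-0.021,0.016,-0.001],[0,1.9,0],0.085],[[-0.013,0.01,0],[0,1.3,0],0.085]]}}

```text
time_s: 57.15
position: [0.4423, -0.1061, 0.1191]
tool_rot: [[-0.222, -0.001, -0.975], [0.975, 0.001, -0.222], [0.001, -1.0, 0.001]]
ft_force: [0.3, 0.8, -0.1]
grip_width: 0.0849
```

Run:
```python
from h import *
p=env.get_image('scene'); cv2.imwrite('pics/z22.png',cv2.resize(p['image'][120:270,180:330,::-1],None,fx=4,fy=4,interpolation=cv2.INTER_CUBIC))
plan((.443,-.105,.12,193),.085,2)
```

```text
at [ 0.4424 -0.1068  0.1184] phi -167.25 t 57.2 w 0.0848 F [-0.2 -1.2 -1.2]
max 0.001 0.2 end [ 0.4429 -0.1046  0.1204] -166.95
[[[0.001,-0.001,0.0],[0.0,-0.1,0.0],0.085],[[0.001,-0.001,-0.001],[-0.1,-0.2,0.1],0.085]]
```

View pics/z22.png

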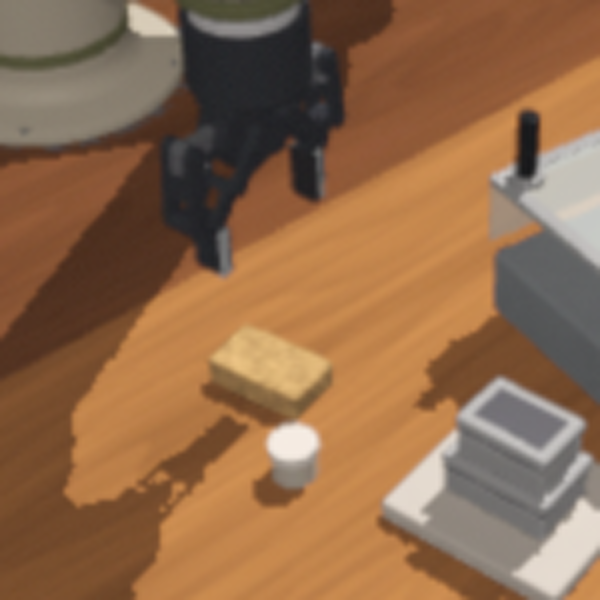

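The brick is at zoom (270,370), clear of the pot at (293,455). Descending and gripping.

{"name": "carry_out", "arguments": {"plan": [[[0.001,0.015,0],[0,0,0],0.085],[[0,0.025,0],[0,0,0],0.085],[[0,0.028,0],[0,0,0],0.085],[[0,0.025,0],[0,0,0],0.085],[[0,0.015,0],[0,0,0],0.085],[[0,0.005,0],[0,0,0],0.085],[[0,0,0],[0,0,0],0.03],[[0,0,0],[0,0,0],0.03]], "force": 50}}

```text
time_s: 58.2
position: [0.4426, -0.1039, 0.008]
tool_rot: [[-0.224, 0.001, -0.975], [0.975, -0.001, -0.224], [-0.001, -1.0, -0.001]]
ft_force: [0.4, -0.9, 1.4]
grip_width: 0.0509
```

{"name": "carry_out", "arguments": {"plan": [[[0,0,0],[0,0,0],0.03],[[0,0,0],[0,0,0],0.03],[[0,0,0],[0,0,0],0.03],[[0,0,0],[0,0,0],0.03]]}}

```text
time_s: 58.7
position: [0.4428, -0.1041, 0.0082]
tool_rot: [[-0.224, 0.002, -0.974], [0.974, -0.001, -0.224], [-0.002, -1.0, -0.002]]
ft_force: [-1.1, 0.5, 6.7]
grip_width: 0.0437
```

Run:
```python
from h import *
plan((.375,-.07,.04,193),.03,6,start=(.443,-.105,.04,193))
```

```text
at [ 0.443 -0.105  0.04 ] phi -167.0 t 58.7 w 0.0437 F [-1.1  0.5  6.7]
max 0.013 0.0 end [ 0.3755 -0.0703  0.04  ] -167.0
[[[0.005,0.0,0.006],[0.0,0.0,0.0],0.03],[[0.009,0.0,0.011],[0.0,0.0,0.0],0.03],[[0.011,0.0,0.012],[0.0,0.0,0.0],0.03],[[0.01,0.0,0.013],[0.0,0.0,0.0],0.03],[[0.009,0.0,0.01],[0.0,0.0,0.0],0.03],[[0.005,0.0,0.006],[0.0,0.0,0.0],0.03]]
```

{"name": "carry_out", "arguments": {"plan": [[[0,-0.012,0],[0,0,0],0.03],[[0,-0.018,0],[0,0,0],0.03],[[0.005,0,0.006],[0,0,0],0.03],[[0.009,0,0.011],[0,0,0],0.03],[[0.011,0,0.012],[0,0,0],0.03],[[0.01,0,0.013],[0,0,0],0.03],[[0.009,0,0.01],[0,0,0],0.03],[[0.005,0,0.006],[0,0,0],0.03]]}}

```text
time_s: 59.7
position: [0.3737, -0.0684, 0.0372]
tool_rot: [[-0.224, -0.001, -0.975], [0.975, 0.0, -0.224], [0.001, -1.0, 0.001]]
ft_force: [-0.1, -0.4, -1.1]
grip_width: 0.0439
```

{"name": "carry_out", "arguments": {"plan": [[[0,0.012,0],[0,0,0],0.03],[[0,0.012,0],[0,0,0],0.03],[[0,0.004,0],[0,0,0],0.03],[[0,0.001,0],[0,0,0],0.03],[[0,0,0],[0,0,0],0.03]]}}

```text
time_s: 60.32
position: [0.3749, -0.0691, 0.0085]
tool_rot: [[-0.224, 0.0, -0.975], [0.975, -0.0, -0.224], [-0.0, -1.0, -0.0]]
ft_force: [-0.1, -0.8, -1.4]
grip_width: 0.0437
```

{"name": "carry_out", "arguments": {"plan": [[[0,0.001,0],[0,0,0],0.04],[[0,0,0],[0,0,0],0.06],[[0,0,0],[0,0,0],0.075],[[0,0,0],[0,0,0],0.075],[[0,-0.02,0],[0,0,0],0.075],[[0,-0.04,0],[0,0,0],0.075],[[0,-0.055,0],[0,0,0],0.075],[[0,-0.05,0],[0,0,0],0.075]]}}

```text
time_s: 61.32
position: [0.3745, -0.0689, 0.1742]
tool_rot: [[-0.224, 0.0, -0.975], [0.975, -0.0, -0.224], [-0.0, -1.0, -0.0]]
ft_force: [0.5, 0.2, -0.4]
grip_width: 0.075
```

{"name": "carry_out", "arguments": {"plan": [[[0.02,-0.02,0.0],[0,0,0],0.075],[[0.03,-0.02,0.0],[0,0,0],0.075],[[0.03,0,0.0],[0,0,0],0.075],[[0.02,0,0.0],[0,0,0],0.075],[[0,0,0],[0,0,0],0.075],[[0,0,0],[0,0,0],0.075]]}}

```text
time_s: 62.08
position: [0.3526, 0.028, 0.2123]
tool_rot: [[-0.224, -0.0, -0.975], [0.975, -0.0, -0.224], [-0.0, -1.0, 0.0]]
ft_force: [-0.1, -0.1, 0.5]
grip_width: 0.0751
```

Run:
```python
from h import *
p=env.get_image('scene'); save(p,'pics/f2.png'); q=env.get_image('top'); save(q,'pics/f2t.png'); o=env.observe(); print(o['time_s'],o['position'],o['ft_force'])
```

```text
62.175 [0.35257664 0.02782165 0.21222801] [-0.04555378 -0.75130888  0.02130935]
```

View pics/f2.png

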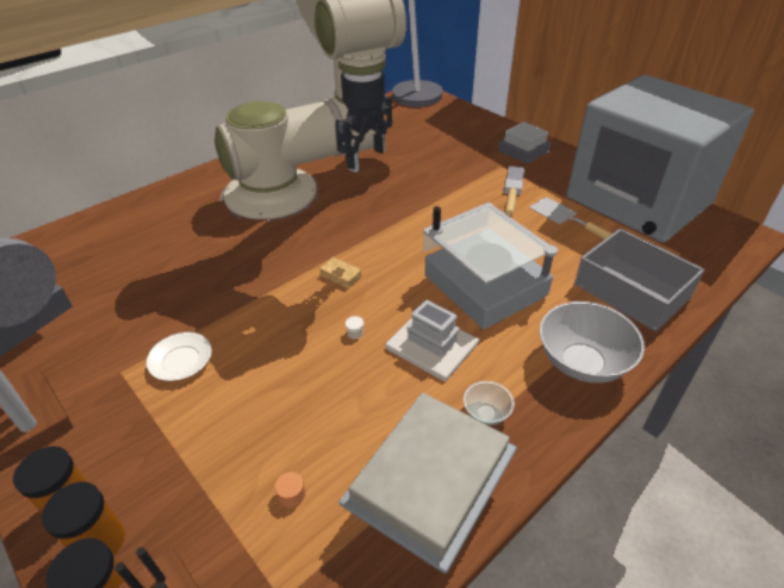

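View pics/f2t.png

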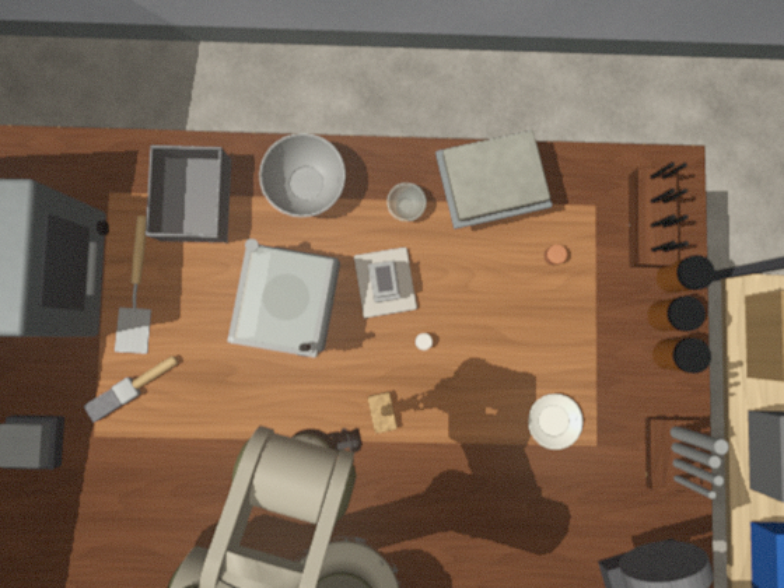

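The brick lies flat at (340,272), well away from the block. The stack is square on the block, the guard is shut, and the dish and saucer are untouched. Handing in.

```bash
python3 -c "
from rig import env
print(env.close_job())"
```

```text
the job is handed in; nothing more can be done
None
```

The job is done and handed in at about 62 s of the 210 s allowed; no verdict came back.

- **Brick:** I moved it off the block onto the bench. It was later knocked about 5 cm back toward the block, so after shutting the guard I picked it up again and laid it about 15 cm from the block's edge.
- **Guard:** I swung it open to its stop by the handle. At the end I swung it shut to a firm stop (about 27 N), and in the top picture its front edge lined up with the shaker to about 0.5°.
- **Tins:** Only tin2 and tin3 were there. I pressed tin2 first, then tin3, on the centre of the pad. Each went down to the stop at 27–29 N (the pad needs about 10 N) and was held there for well over a second.
- **Stack:** Tin2 is at the bottom and tin3 on top, on the middle of the block with long sides along its long side. Both were let go within about 1 mm of the block centre I measured.

**Last checks:** The final pictures showed the stack square, the guard shut and the brick flat. The dish and saucer looked to be in the same places, and the gripper was clear of everything.

**Where readings disagreed:** The two cameras differed by 2–6 mm on tin positions, and the network's outline once missed the brick in the scene view. I averaged or cross-checked those against the pictures.

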